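# Pack the suction-filter caps alternately in their rack

### The arm

A 7-joint arm with a two-finger parallel gripper is mounted at the origin on a cart in front of the work surface, level with it; the furniture and walls round the work are solid. World frame = base frame: x ahead of the robot, y to its left, z up, the work surface at z = 0. Lengths are in m, angles in rad, forces in N, time in s.
With the tool pointing down it reaches from about 0.425 to 0.925 m from the base axis. Payload 6.8 kg.
Tool frame: the origin (TCP) lies at the very end of the fingers, on their centre line; the grasp point (between the pads) lies r.grasp_offset behind it (r.grasp_offset is the distance from the TCP to the grasp point, in m); z points along the fingers, y is the direction in which the jaws open and shut (so a half turn about z gives the same grasp; the last joint's range is limited). The gripper opens to 85 mm and grips with 20 to 120 N. Pads are 22 mm wide; open, the fingers measure 114 mm over their backs; the gripper's body (76 mm by 85 mm) begins 54 mm behind the grasp point. The pads swing forward as they close: fully open they stand 13 mm farther back than shut.
Start: joints at [-1.304, 0.477, 0.022, 1.555, -0.011, 1.109, -0.083], TCP at [0.247, 0.628, 0.231] pointing down, gripper open.
Joint ranges: [-2.96, 2.96], [-0.34, 2.1], [-1.41, 1.46], [0.24, 2.44], [-1.37, 4.51], [0.17, 1.92], [-2.96, 2.96]. Speed limits (rad/s): [2.39, 2.39, 3.14, 3.14, 3.14, 3.14, 3.14].

### API

Orientations are given as a rotation vector (axis times angle).
In Python, from bench import r gives the robot as it stands.
- The arm moves only by the shell command python3 -m jog 'ROWS' [FORCE]. ROWS is JSON, one flat list of numbers, 7 for each row, row after row: the turn, a rotation vector about the tool's x, y, z normalised to -1 to 1, where 1 is 180 degrees, then the shift along the tool's x, y, z normalised to -1 to 1, where 1 is 200 mm, then the opening, from 0 (shut) to 1 (fully open). In form: [wx, wy, wz, x, y, z, hand, wx, wy, wz, x, y, z, hand, ...]. A call has 1 to 12 rows; each row is the pose to reach, as a shift and turn from the pose measured when the call began, along the tool's axes at that moment, turning the shorter way round; what a row does not reach only later rows make up. A row lasts 1/10 s, in which the tool goes at most 50 mm and 8.59 degrees, less where a joint would pass 70% of its speed; a pose out of reach is approached as far as the arm can. A call with a number of a shift or a turn outside -1 to 1 is refused whole. A call with a gripper value outside its range is refused whole. The fingers move at their own pace and stop on an object; FORCE is the grip in N (left out, the last holds). Time passes only in rows, so rows that repeat a pose let the fingers close. It gives the time, the measured TCP pose, the force and the opening at its end, in the units of the state.
- r.get_obs(): the state, without advancing time (a new reading comes with each control period).
- r.grab_frame(name): name is "scene" or "top" or "wrist"; returns the picture (400x640x3 uint8, red, green, blue); there is no depth.
- r.calibration(name): a dict with "K" (3x3 intrinsics, pixels), "origin" and "rotation" of the camera in the world; the wrist camera has in their place "T_tool_cam" (4x4, takes a point from camera to tool coordinates, whose origin is the TCP and whose axes are the flange's). Camera axes: x right, y up, looking along -z (the intrinsics and any distortion apply to the point x, -y, -z); pixel columns grow to the right and rows downward; lengths in m; the calibration is good to about 2 mm. A picture is of the moment at which its call begins: read the wrist's pose just before it. calibration takes no time and is no camera call.
- r.hand_in(): hands the job in, once; it reports no verdict.
The state is a dict: "clock": time; "joints": joint angles; "qvel": joint speeds; "tau": joint torques, N m; "tcp_pos": TCP position; "orientation": TCP orientation; "contact_force": force on the tool from outside, world axes, zero at the start; "moment": the same for the moment, N m; "grip_width": finger opening in m.
Only numpy, scipy, OpenCV 4.12 (cv2) and the standard library are available. Lean on these libraries where they do the work, as an engineer would, in place of code of your own. Each camera call takes 0.05 s, during which the arm holds its last target.

### The job

The washed hat-shaped suction-filter caps have dried on the worktop, four crown up and some crown down. Pack them all tight in the aluminium rack, alternately up and down, each the way up it already is: the four crown-up caps in a row on the rack's floor, butted brim to brim from the end stop, with the rack's red-tabbed gate slid up flush against the last one; and every crown-down cap nested level in a valley of its own between two of them. Leave the dropper bottle and the small pot where they stand.

Things in the scene. Friction and masses are not known exactly. Their poses are not given: they have to be found in the camera images.
- rack: Aluminium packing rack, fixed on the worktop, 74 mm wide (its x), 296 mm long (its y). Origin: centre of its underside. Floor 4 mm above the worktop; side walls 64 mm apart inside, tops 12 mm above the worktop. The gate is at the +y end. With four crown-up caps flush from the end stop their centres are at y = -107, -51, 5 and 61 mm.
- row_start (a point): Middle of the inner face of the rack's end stop (a 28 mm high plate across the rack's -y end), at floor level, rack y = -135 mm. Axes as the rack's; the row starts here. Mind the room's fixed upright panel beside it: it rises from the worktop at y = 0.07 to 0.09 m, x above 0.61 m in the robot's frame.
- valley_mid (a point): Middle valley on the rack's centre line at floor level, rack y = -23 mm. The valleys between the crowns of flush neighbours are at rack y = -79, -23 and 33 mm, each marked by a short black line on both side walls.
- gate (a joint): Sliding gate, m: 0 = fully open (inner face at rack y = 111 mm), grows as it slides to the end stop (-y of the rack), up to 0.10. 2 N of friction holds it where it is left. It may start part closed, in the way of the last caps; against four flush caps it reads 0.022.
- gate_tab (a point): Top centre of the gate's upright red tab, 50 mm above the worktop: 24 mm across (rack x), 10 mm thick (rack y), upper 30 mm free to grip; its middle is 21 mm behind the gate's inner face. Gate 58 mm wide, face plate 15 mm high above the rack's floor.
- up_1: Teal cap like a top hat: brim 56 mm across, 8 mm thick; crown 26 mm across, 22 mm long; 30 mm high in all, about 60 g. Stands crown UP (white ring round the foot of the crown). Origin: centre of its underside, the brim's flat face, z up. Grip it by the crown.
- up_2: Teal cap like a top hat: brim 56 mm across, 8 mm thick; crown 26 mm across, 22 mm long; 30 mm high in all, about 60 g. Stands crown UP (white ring round the foot of the crown). Origin: centre of its underside, the brim's flat face, z up. Grip it by the crown.
- up_3: Teal cap like a top hat: brim 56 mm across, 8 mm thick; crown 26 mm across, 22 mm long; 30 mm high in all, about 60 g. Stands crown UP (white ring round the foot of the crown). Origin: centre of its underside, the brim's flat face, z up. Grip it by the crown.
- up_4: Teal cap like a top hat: brim 56 mm across, 8 mm thick; crown 26 mm across, 22 mm long; 30 mm high in all, about 60 g. Stands crown UP (white ring round the foot of the crown). Origin: centre of its underside, the brim's flat face, z up. Grip it by the crown.
- down_1: Teal cap like a top hat: brim 56 mm across, 8 mm thick; crown 26 mm across, 22 mm long; 30 mm high in all, about 60 g. Stands crown DOWN, brim on top (white ring on it). Origin: centre of its underside, the crown's end, z up. Grip the brim's edge, 22 to 30 mm up. Nested, its crown stands on two neighbours' brims, 12 mm above the worktop, and its brim lies on their crowns. May be absent.
- down_2: Teal cap like a top hat: brim 56 mm across, 8 mm thick; crown 26 mm across, 22 mm long; 30 mm high in all, about 60 g. Stands crown DOWN, brim on top (white ring on it). Origin: centre of its underside, the crown's end, z up. Grip the brim's edge, 22 to 30 mm up. Nested, its crown stands on two neighbours' brims, 12 mm above the worktop, and its brim lies on their crowns. May be absent.
- down_3: Teal cap like a top hat: brim 56 mm across, 8 mm thick; crown 26 mm across, 22 mm long; 30 mm high in all, about 60 g. Stands crown DOWN, brim on top (white ring on it). Origin: centre of its underside, the crown's end, z up. Grip the brim's edge, 22 to 30 mm up. Nested, its crown stands on two neighbours' brims, 12 mm above the worktop, and its brim lies on their crowns. May be absent.
- dropper: Bystander: small white dropper bottle with blue cap, 29 mm across, 62 mm high, loose. Origin: centre of its underside.
- pot: Bystander: small white pot with teal lid, 47 mm across, 40 mm high, loose. Origin: centre of its underside.
Things that resemble listed ones, but are neither listed nor needed, are in the scene too. Leave any orange or yellow look-alike of the down_2 alone. What is shaped like the up_4 but yellow is not meant.

How it is judged:
By the outcome, as a careful person would: the job done as asked, in the order asked, and still so for the second after the job is handed in, with the robot touching nothing.
Of down_1, down_2, down_3 only 2 to 3 are there at a start; the rules pass over those that are not, and their reading is None.
At some moment in a run one of up_1, up_2, up_3, up_4 may be knocked a few centimetres aside while the robot is not near it.
It also fails if it takes over 210 s, if anything falls off the work surface, if the arm or the gripper's body presses on something with over 40 N, if the wrist force passes 120 N, or if a joint passes its speed limit or range.

## Working session

There is one attempt and no reset: what is moved stays moved. The work goes in short steps, Python scripts to look and compute and a shell command to move; the robot and the scene stay as the last step left them, time stands still between calls to the robot, and variables do not carry over. Pictures are saved under pics/ and viewed, and the job is handed in when it is done.

```bash
ls -la; mkdir -p pics; python3 - <<'E'
from bench import r
import cv2
print(r.get_obs()); print(r.grasp_offset)
for n in("scene","top","wrist"):
    c=r.calibration(n); print(n,c)
    cv2.imwrite(f"pics/{n}0.png",r.grab_frame(n)[:,:,::-1])
E
```

```text
total 12
drwxr-xr-x  3 agent agent 4096 Dec  7 01:43 .
drwxr-xr-x 23 root  root  4096 Dec  7 01:43 ..
drwxr-xr-x  2 agent agent 4096 Dec  7 01:43 pics
{'clock': 0.0, 'joints': array([-1.30411294,  0.47781743,  0.02235975,  1.55644491, -0.01148732,
        1.10931681, -0.08307316]), 'qvel': array([ 7.23490126e-04,  9.55249006e-04,  1.54586898e-03, -1.56979551e-03,
       -7.81451705e-04, -6.86309956e-05,  7.53893116e-05]), 'tau': array([-1.09942728e-03, -5.96447647e+01,  1.60754833e+00, -2.81193978e+01,
        1.24240288e-02,  9.39383288e-03,  2.11324232e-05]), 'tcp_pos': array([0.2469093 , 0.627581  , 0.23031726]), 'orientation': array([-5.85177454e-01, -3.08641867e+00,  2.90336847e-03]), 'contact_force': array([-0.73160357, -0.26770707, -0.38620246]), 'moment': array([-0.00480329,  0.05609513,  0.0120776 ]), 'grip_width': 0.08546276873936941}
0.0187
scene {'K': array([[416.80510939,   0.        , 323.49043306],
       [  0.        , 416.80510939, 207.08749064],
       [  0.        ,   0.        ,   1.        ]]), 'origin': array([-0.06590402, -0.61255309,  0.42469325]), 'rotation':
[... 154 characters left out ...]
931 ],
       [  0.        ,   0.        ,   1.        ]]), 'origin': array([ 0.46412943, -0.08702467,  1.04623271]), 'rotation': array([ 0.06204887, -0.07428509, -1.55649328])}
wrist {'K': array([[276.03902556,   0.        , 320.53417279],
       [  0.        , 276.03902556, 195.36039725],
       [  0.        ,   0.        ,   1.        ]]), 'T_tool_cam': array([[-6.63035571e-04,  9.46372574e-01,  3.23076634e-01,
         8.27547092e-02],
       [ 9.99999682e-01,  4.84452264e-04,  6.33171831e-04,
        -7.81791498e-04],
       [ 4.42701249e-04,  3.23076952e-01, -9.46372594e-01,
        -1.41902503e-01],
       [ 0.00000000e+00,  0.00000000e+00,  0.00000000e+00,
         1.00000000e+00]])}
```

View pics/top0.png

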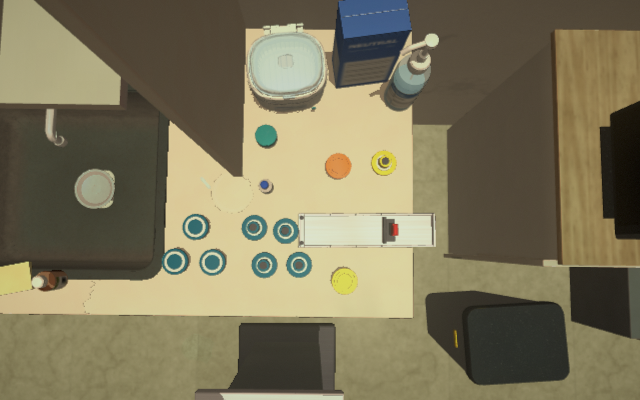

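View pics/scene0.png

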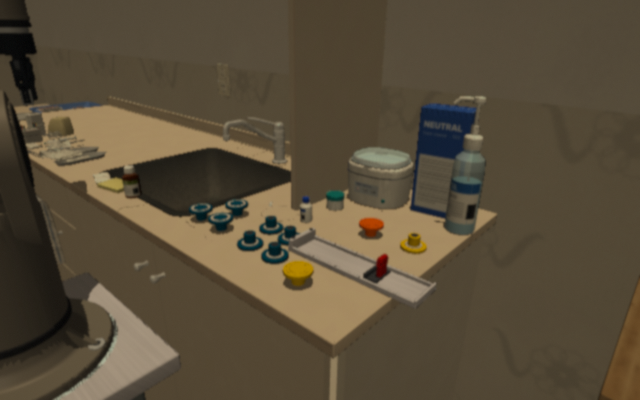

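View pics/wrist0.png

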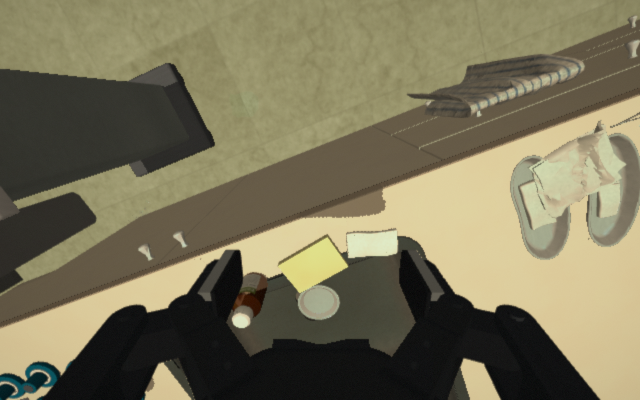

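```bash
cat > h.py <<'E'
import numpy as np, cv2
from scipy.spatial.transform import Rotation as R
from bench import r
def cam(name,obs=None):
    c=r.calibration(name)
    if 'origin' in c: return c['K'],np.array(c['origin']),R.from_rotvec(c['rotation']).as_matrix()
    o=obs or r.get_obs(); Rt=R.from_rotvec(o['orientation']).as_matrix(); T=np.array(c['T_tool_cam'])
    return c['K'],o['tcp_pos']+Rt@T[:3,3],Rt@T[:3,:3]
def ray(C,u,v):
    K,o,M=C
    d=M@np.array([(u-K[0,2])/K[0,0],-(v-K[1,2])/K[1,1],-1.]); return o,d
def onz(C,u,v,z):
    o,d=ray(C,u,v); return o+d*(z-o[2])/d[2]
def proj(C,p):
    K,o,M=C; q=M.T@(np.asarray(p,float)-o); return np.array([K[0,2]+K[0,0]*q[0]/-q[2],K[1,2]-K[1,1]*q[1]/-q[2]])
def blobs(mask,amin=20):
    n,l,s,c=cv2.connectedComponentsWithStats(mask.astype(np.uint8))
    return [(c[i],s[i],l==i) for i in range(1,n) if s[i,4]>=amin]
E
python3 - <<'E'
from h import *
im=cv2.imread('pics/top0.png')
cv2.imwrite('pics/top0c.png',cv2.resize(im[195:305,150:440],None,fx=2.7,fy=2.7,interpolation=cv2.INTER_CUBIC))
C=cam('top'); hsv=cv2.cvtColor(im,cv2.COLOR_BGR2HSV)
m=cv2.inRange(hsv,(85,80,40),(110,255,200))>0
for c,s,_ in blobs(m,60): print(c.round(1),s, onz(C,*c,0.008).round(4),onz(C,*c,0.03).round(4))
red=cv2.inRange(hsv,(0,170,80),(5,255,255))|cv2.inRange(hsv,(175,170,80),(180,255,255))
for c,s,_ in blobs(red>0,20): print('red',c,s,onz(C,*c,0.05))
for p in [(243,177)]: print(onz(C,*p,0))
E
```

```text
[372.3  25.7] [ 336    0   76   60 3528] [ 0.963  -0.2188  0.008 ] [ 0.9525 -0.216   0.03  ]
[196.2 226.4] [183 214  25  25 125] [0.5028 0.1642 0.008 ] [0.5019 0.1589 0.03  ]
[253.7 227.6] [242 216  24  24 234] [0.5019 0.039  0.008 ] [0.5011 0.0364 0.03  ]
[285.4 230.7] [274 219  24  24 235] [ 0.4961 -0.0303  0.008 ] [ 0.4954 -0.0315  0.03  ]
[194.7 226.3] [188 220  14  14 153] [0.503  0.1676 0.008 ] [0.5021 0.1622 0.03  ]
[175.7 260.6] [162 249  26  25 140] [0.4282 0.2059 0.008 ] [0.429  0.1997 0.03  ]
[213.2 262. ] [200 250  25  25 126] [0.4263 0.1247 0.008 ] [0.4271 0.1203 0.03  ]
[263.7 264.5] [252 253  24  24 237] [0.4222 0.0155 0.008 ] [0.4231 0.0133 0.03  ]
[298.6 264.3] [287 252  24  25 235] [ 0.4236 -0.0601  0.008 ] [ 0.4245 -0.0607  0.03  ]
[173.9 261.1] [167 254  15  15 158] [0.4272 0.2097 0.008 ] [0.428  0.2034 0.03  ]
[211.6 261.8] [205 255  14  14 155] [0.4266 0.1283 0.008 ] [0.4274 0.1238 0.03  ]
red [394.73684211 229.07894737] [393 224   4  11  38] [ 0.50109848 -0.26158709  0.05      ]
[0.61392626 0.06637054 0.        ]
```

View pics/top0c.png

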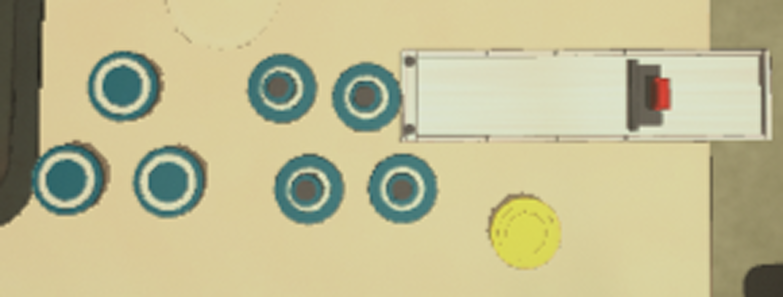

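```bash
cat >> h.py <<'E'
def go(p,xdir=None,z=None):
    """print shift/turn (normalised) to bring TCP to p with tool x along xdir (pointing down)"""
    o=r.get_obs(); Rt=R.from_rotvec(o['orientation']).as_matrix()
    s=Rt.T@(np.array(p)-o['tcp_pos'])/0.2
    if xdir is None: t=np.zeros(3)
    else:
        x=np.array([xdir[0],xdir[1],0.]);x/=np.linalg.norm(x);zz=np.array([0,0,-1.]);G=np.stack([x,np.cross(zz,x),zz],1)
        t=R.from_matrix(Rt.T@G).as_rotvec()/np.pi
    print('turn',t.round(4),'shift',s.round(4),'tcp',o['tcp_pos'].round(4),'t',round(o['clock'],2),'w',round(o['grip_width'],4),'F',o['contact_force'].round(1))
E
python3 - <<'E'
from h import *
o=r.get_obs();print(R.from_rotvec(o['orientation']).as_matrix().round(3))
go((0.5,-0.05,0.25),(0,1)); go((0.5,-0.05,0.25),(0,-1))
E
```

```text
[[-0.931  0.366 -0.   ]
 [ 0.366  0.931 -0.001]
 [-0.    -0.001 -1.   ]]
turn [-4.000e-04  3.000e-04  3.807e-01] shift [-2.4179 -2.6903 -0.0932] tcp [0.2469 0.6277 0.2305] t 0.15 w 0.0852 F [-0.9 -0.3  0.7]
turn [-3.000e-04 -4.000e-04 -6.193e-01] shift [-2.4179 -2.6903 -0.0932] tcp [0.2469 0.6277 0.2305] t 0.15 w 0.0852 F [-0.9 -0.3  0.7]
```

```bash
python3 -m jog '[0,0,0.19,-0.85,-0.97,-0.1,0.5, 0,0,0.19,-0.85,-0.97,-0.1,0.5, 0,0,0.19,-0.85,-0.97,-0.1,0.5, 0,0,0.19,-0.85,-0.97,-0.1,0.5, 0,0,0.19,-0.85,-0.97,-0.1,0.5, 0,0,0.19,-0.85,-0.97,-0.1,0.5, 0,0,0.19,-0.85,-0.97,-0.1,0.5, 0,0,0.19,-0.85,-0.97,-0.1,0.5]' 40; python3 -c "
from h import *
go((0.48,0.0,0.25),(0,1))"
```

```text
clock: 0.95
tcp_pos: [0.3335, 0.3863, 0.2509]
orientation: [-1.465, -2.779, 0.001]
contact_force: [-0.3, 1.6, 0.3]
grip_width: 0.0425
turn [-2.000e-04  1.000e-04  1.912e-01] shift [-2.0075 -0.4871  0.0049] tcp [0.3335 0.3863 0.2509] t 0.95 w 0.0425 F [-0.3  1.6  0.3]
```

```bash
python3 -m jog '[0,0,0.19,-1,-0.24,0,0.5, 0,0,0.19,-1,-0.24,0,0.5, 0,0,0.19,-1,-0.24,0,0.5, 0,0,0.19,-1,-0.24,0,0.5, 0,0,0.19,-1,-0.24,0,0.5, 0,0,0.19,-1,-0.24,0,0.5]'; python3 -c "
from h import *
go((0.48,0.0,0.25),(0,1))"
```

```text
clock: 1.55
tcp_pos: [0.4072, 0.1949, 0.2509]
orientation: [-2.217, -2.226, 0.001]
contact_force: [0.5, 0.6, 0.8]
grip_width: 0.0428
turn [-0.0001  0.0001  0.0013] shift [-0.9757  0.3599  0.0048] tcp [0.4072 0.1949 0.2509] t 1.55 w 0.0428 F [0.5 0.6 0.8]
```

```bash
python3 -m jog '[0,0,0,-0.97,0.36,0,0.5, 0,0,0,-0.97,0.36,0,0.5, 0,0,0,-0.97,0.36,0,0.5, 0,0,0,-0.97,0.36,0,0.5, 0,0,0,-0.97,0.36,0,0.5, 0,0,0,-0.97,0.36,0,0.5, 0,0,0,-0.97,0.36,0,0.5]'; python3 - <<'E'
from h import *
o=r.get_obs();print(o['tcp_pos'],o['orientation'])
im=r.grab_frame('wrist')[:,:,::-1]; cv2.imwrite('pics/w1.png',im)
np.save('pics/w1.npy',np.r_[o['tcp_pos'],o['orientation']])
E
```

```text
clock: 2.25
tcp_pos: [0.4801, 0.0041, 0.2506]
orientation: [-2.211, -2.231, 0.002]
contact_force: [-0.1, -0.1, -0.3]
grip_width: 0.0424
[0.480103   0.0041316  0.25058743] [-2.21128589e+00 -2.23054802e+00  1.55399271e-03]
```

View pics/w1.png

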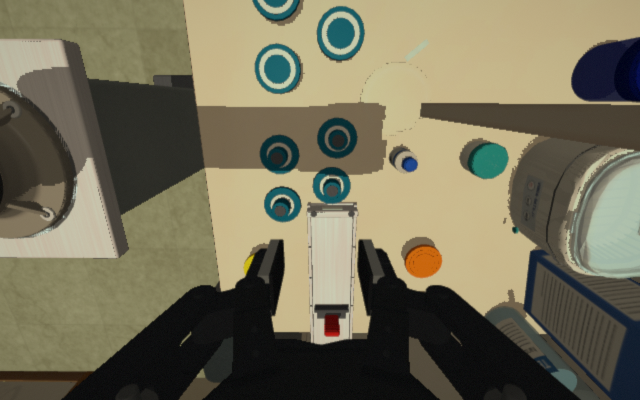

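```bash
cat >> h.py <<'E'
def caps(im,C,roi):
    """fit ellipses of brims; returns list (u,v,axes)"""
    hsv=cv2.cvtColor(im,cv2.COLOR_BGR2HSV)
    m=cv2.inRange(hsv,(85,90,30),(108,255,220))
    x0,y0,x1,y1=roi; k=np.zeros_like(m);k[y0:y1,x0:x1]=m[y0:y1,x0:x1]
    cs,_=cv2.findContours(k,cv2.RETR_EXTERNAL,cv2.CHAIN_APPROX_NONE)
    out=[]
    for c in cs:
        if cv2.contourArea(c)>250:
            e=cv2.fitEllipse(cv2.convexHull(c)); out.append((e,onz(C,*e[0],.007),onz(C,*e[0],.027)))
    return out
E
python3 - <<'E'
from h import *
s=np.load('pics/w1.npy');C=cam('wrist',dict(tcp_pos=s[:3],orientation=s[3:]))
for e,a,b in caps(cv2.imread('pics/w1.png'),C,(200,0,400,230)): print('w',np.round(e[0],1),np.round(e[1],1),a.round(4)[:2],b.round(4)[:2])
C=cam('top')
for e,a,b in caps(cv2.imread('pics/top0.png'),C,(150,205,320,290)): print('t',np.round(e[0],1),np.round(e[1],1),a.round(4)[:2],b.round(4)[:2])
im=cv2.imread('pics/w1.png')
cv2.imwrite('pics/w1c.png',cv2.resize(im[190:350,255:405],None,fx=4,fy=3.75,interpolation=cv2.INTER_CUBIC))
im=cv2.imread('pics/top0.png')
cv2.imwrite('pics/top0d.png',cv2.resize(im[205:255,290:440],None,fx=5,fy=5,interpolation=cv2.INTER_CUBIC))
E
```

```text
w [282.2 204. ] [34.  35.8] [ 0.4232 -0.0594] [ 0.4261 -0.0518]
w [331.2 185. ] [35.6 36.5] [ 0.4957 -0.0293] [ 0.4948 -0.0233]
w [279.1 153.8] [37.2 38.7] [0.4216 0.0158] [0.4246 0.0195]
w [336.8 137.5] [38.6 39.4] [0.502 0.039] [0.5008 0.0415]
w [277.3  68.4] [44.7 49.2] [0.4238 0.1254] [0.4267 0.1233]
w [340.1  32.8] [46.4 53.3] [0.5027 0.1659] [0.5015 0.1618]
t [263.7 264.5] [23.9 24.5] [0.4222 0.0155] [0.423  0.0135]
t [298.5 264.3] [23.7 24.2] [ 0.4236 -0.0598] [ 0.4244 -0.0603]
t [211.9 261.8] [24.5 25.2] [0.4267 0.1277] [0.4274 0.1236]
t [174.4 261. ] [24.7 25.6] [0.4273 0.2089] [0.428  0.2032]
t [285.3 230.4] [23.5 24.1] [ 0.4966 -0.0298] [ 0.496  -0.0309]
t [253.7 227.2] [23.8 24.1] [0.5028 0.0392] [0.502  0.0367]
t [195.1 226.4] [24.7 25.1] [0.5027 0.1669] [0.502 0.162]
```

View pics/w1c.png

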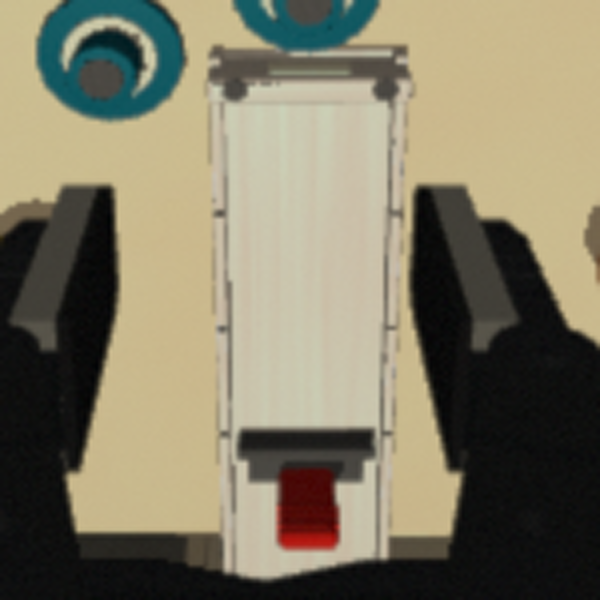

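View pics/top0d.png

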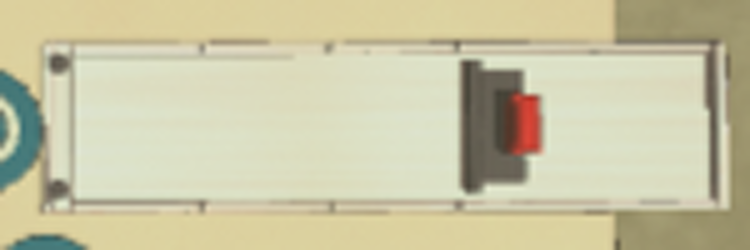

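```bash
python3 - <<'E'
from h import *
s=np.load('pics/w1.npy');Cw=cam('wrist',dict(tcp_pos=s[:3],orientation=s[3:])); Ct=cam('top')
f=lambda x,y:(255+(x+.5)/4-.5,190+(y+.5)/3.75-.5)
g=lambda x,y:(290+(x+.5)/5-.5,205+(y+.5)/5-.5)
for n,C,q,L in(('w',Cw,f,[(217,213),(222,328),(225,434),(398,213),(391,328),(388,434)]),('t',Ct,g,[(202,47),(328,47),(458,47),(202,207),(331,207),(458,207)])):
    P=np.array([onz(C,*q(*p),.012)[:2] for p in L]); print(n,P.round(4).tolist()); m=(P[:3]+P[3:])/2; print(m.round(4).tolist()); print('origin y est',(m[:,1]+np.array([-.079,-.023,.033])).round(4))
print('tab t',onz(Ct,*g(527,124),.05),'tabw',onz(Cw,*f(309,548),.05),onz(Cw,*f(310,530),.05))
E
```

```text
w [[0.4628, -0.1277], [0.4645, -0.1838], [0.4656, -0.2398], [0.5332, -0.1271], [0.533, -0.1832], [0.5343, -0.2392]]
[[0.498, -0.1274], [0.4988, -0.1835], [0.4999, -0.2395]]
origin y est [-0.2064 -0.2065 -0.2065]
t [[0.5335, -0.127], [0.5342, -0.1819], [0.535, -0.2387], [0.464, -0.1277], [0.4647, -0.1836], [0.4654, -0.2388]]
[[0.4988, -0.1273], [0.4995, -0.1828], [0.5002, -0.2387]]
origin y est [-0.2063 -0.2058 -0.2057]
tab t [ 0.50043298 -0.26213851  0.05      ] tabw [ 0.50010702 -0.2659778   0.05      ] [ 0.50029481 -0.25629902  0.05      ]
```

```bash
python3 -m jog '[0,0,0,-0.9,0.07,0.4,0.5, 0,0,0,-0.9,0.07,0.4,0.5, 0,0,0,-0.9,0.07,0.4,0.5, 0,0,0,-0.9,0.07,0.4,0.5, 0,0,0,-0.9,0.07,0.4,0.5, 0,0,0,-0.9,0.07,0.4,0.5]'; python3 -c "
from h import *
go((0.5003,-0.262,0.1),(0.0,1));go((0.5003,-0.262,0.024),(-0.0145,1))"
```

```text
clock: 2.9
tcp_pos: [0.4955, -0.1745, 0.1699]
orientation: [-2.209, -2.231, 0.002]
contact_force: [-0.3, 0.7, 0.2]
grip_width: 0.0427
turn [-0.0009 -0.0002  0.0031] shift [-0.4381  0.0208  0.3494] tcp [ 0.4955 -0.1745  0.1699] t 2.9 w 0.0427 F [-0.3  0.7  0.2]
turn [-0.0009 -0.0002 -0.0015] shift [-0.4383  0.0218  0.7294] tcp [ 0.4955 -0.1745  0.1699] t 2.9 w 0.0427 F [-0.3  0.7  0.2]
```

```bash
python3 -m jog '[0,0,0,-0.438,0.022,0.3,0.5, 0,0,0,-0.438,0.022,0.3,0.5, 0,0,0,-0.438,0.022,0.3,0.5, 0,0,0,-0.438,0.022,0.73,0.5, 0,0,0,-0.438,0.022,0.73,0.5, 0,0,0,-0.438,0.022,0.73,0.5, 0,0,0,-0.438,0.022,0.73,0.5, 0,0,0,-0.438,0.022,0.73,0.1, 0,0,0,-0.438,0.022,0.73,0.1, 0,0,0,-0.438,0.022,0.73,0.1, 0,0,0,-0.438,0.022,0.73,0.1]' 40; python3 -c "
from h import *
go((0.5013,-0.332,0.024),(-0.0145,1))"
```

```text
clock: 4.0
tcp_pos: [0.5002, -0.2621, 0.0263]
orientation: [-2.21, -2.231, 0.001]
contact_force: [-5.4, 1.5, 7.7]
grip_width: 0.0232
turn [-0.0005 -0.0003 -0.0016] shift [-0.3496  0.0022  0.0114] tcp [ 0.5002 -0.2621  0.0263] t 4.0 w 0.0232 F [-5.4  1.5  7.7]
```

Tab gripped (23 mm wide). Slide it open.

```bash
python3 -m jog '[0,0,0,-0.12,0.001,0,0.1, 0,0,0,-0.24,0.002,0,0.1, 0,0,0,-0.345,0.002,0,0.1, 0,0,0,-0.345,0.002,0,0.1, 0,0,0,-0.345,0.002,0,0.1, 0,0,0,-0.345,0.002,0,0.5, 0,0,0,-0.345,0.002,0,0.5,0,0,0,-0.345,0.002,-0.6,0.5,0,0,0,-0.345,0.002,-0.6,0.5,0,0,0,-0.345,0.002,-0.6,0.5,0,0,0,-0.345,0.002,-0.6,0.5]'; python3 - <<'E'
from h import *
cv2.imwrite('pics/top1.png',r.grab_frame('top')[:,:,::-1])
go((0.496,-0.0295,0.06),(-0.0145,1))
E
```

```text
clock: 5.1
tcp_pos: [0.5041, -0.3325, 0.1512]
orientation: [2.206, 2.228, 0.005]
contact_force: [0.1, 0.1, 0.2]
grip_width: 0.0429
turn [ 0.0011  0.0002 -0.0014] shift [ 1.5102 -0.0212  0.4434] tcp [ 0.503  -0.3314  0.1489] t 5.15 w 0.043 F [ 0.1  0.2 -1.2]
```

View pics/top1.png

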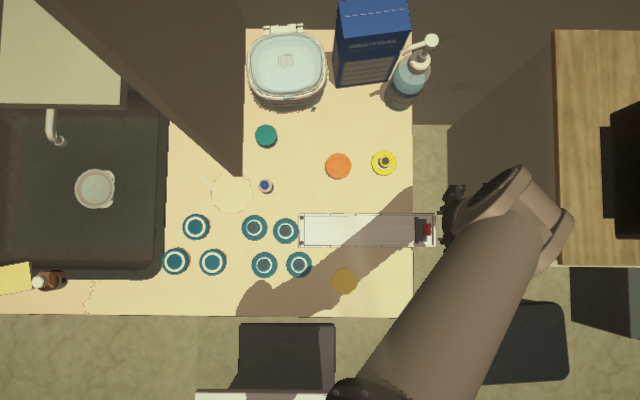

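```bash
python3 -m jog '[0,0,0,0.9,-0.012,0.1,0.5, 0,0,0,0.9,-0.012,0.1,0.5, 0,0,0,0.9,-0.012,0.1,0.5, 0,0,0,0.9,-0.012,0.1,0.5, 0,0,0,0.9,-0.012,0.1,0.5]'; python3 -c "
from h import *
go((0.496,-0.0295,0.05),(-0.0145,1))"
```

```text
clock: 5.65
tcp_pos: [0.498, -0.1453, 0.127]
orientation: [-2.199, -2.24, -0.003]
contact_force: [1.0, -0.2, -0.3]
grip_width: 0.0425
turn [-0.0001 -0.0009  0.0012] shift [5.778e-01 5.000e-04 3.866e-01] tcp [ 0.498  -0.1453  0.127 ] t 5.65 w 0.0425 F [ 1.  -0.2 -0.3]
```

```bash
python3 -m jog '[0,0,0,0.578,0,0.1,0.5, 0,0,0,0.578,0,0.25,0.5, 0,0,0,0.578,0,0.386,0.5, 0,0,0,0.578,0,0.386,0.5, 0,0,0,0.578,0,0.386,0.5, 0,0,0,0.578,0,0.48,0.5, 0,0,0,0.578,0,0.58,0.5, 0,0,0,0.578,0,0.58,0.5, 0,0,0,0.578,0,0.58,0.5]'; python3 - <<'E'
from h import *
go((0.496,-0.0295,0.011),(-0.0145,1))
cv2.imwrite('pics/w2.png',r.grab_frame('wrist')[:,:,::-1])
E
```

```text
clock: 6.55
tcp_pos: [0.4962, -0.031, 0.0121]
orientation: [-2.203, -2.238, -0.003]
contact_force: [-0.5, -0.1, 0.2]
grip_width: 0.0427
turn [ 0.0001 -0.0007  0.0005] shift [ 0.0076 -0.001   0.0057] tcp [ 0.4962 -0.031   0.0121] t 6.55 w 0.0427 F [-0.5 -0.1  0.2]
```

View pics/w2.png

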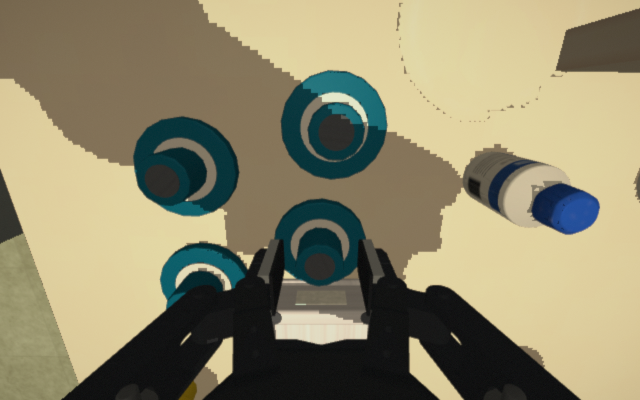

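```bash
python3 -m jog '[0,0,0,0.008,0,0.004,0.15, 0,0,0,0.008,0,0.004,0.15, 0,0,0,0.008,0,0.004,0.15, 0,0,0,0.008,0,0.004,0.15, 0,0,0,0.008,0,-0.2,0.15, 0,0,0,0.008,0,-0.4,0.15,0,0,0,0.008,0,-0.4,0.15]' 40; python3 - <<'E'
from h import *
go((0.4982,-0.102,0.05),(-0.0145,1))
cv2.imwrite('pics/w3.png',r.grab_frame('wrist')[:,:,::-1])
E
```

```text
clock: 7.3
tcp_pos: [0.4999, -0.0296, 0.0971]
orientation: [2.201, 2.236, 0.015]
contact_force: [0.6, -0.1, -1.5]
grip_width: 0.0242
turn [ 0.0031 -0.0011  0.0004] shift [-0.3624 -0.0164  0.2343] tcp [ 0.4999 -0.0296  0.0971] t 7.3 w 0.0242 F [ 0.6 -0.1 -1.5]
```

View pics/w3.png

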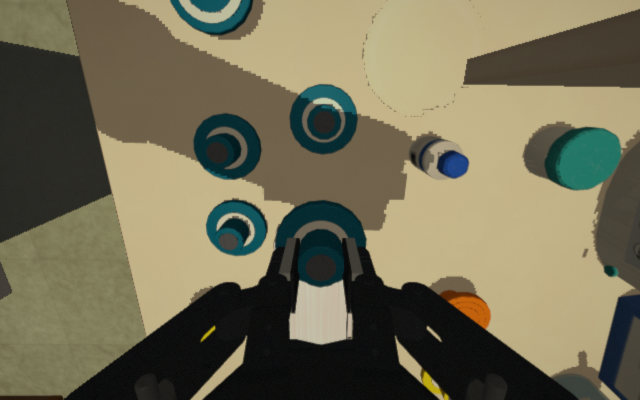

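```bash
cat >> h.py <<'E'
def tool(u,v,zt):
    c=r.calibration('wrist');K=c['K'];T=np.array(c['T_tool_cam'])
    d=T[:3,:3]@np.array([(u-K[0,2])/K[0,0],-(v-K[1,2])/K[1,1],-1.]);o=T[:3,3]
    return o+d*(zt-o[2])/d[2]
E
python3 - <<'E'
from h import *
im=cv2.imread('pics/w3.png'); 
c=im[190:310,250:390]; cv2.imwrite('pics/w3c.png',cv2.resize(c,None,fx=5,fy=5,interpolation=cv2.INTER_CUBIC))
for p in [(321,266)]: print(tool(*p,-0.0185))
hsv=cv2.cvtColor(im,cv2.COLOR_BGR2HSV)
m=cv2.inRange(hsv,(85,90,20),(108,255,220)); k=np.zeros_like(m); k[198:240,270:375]=m[198:240,270:375]
cs,_=cv2.findContours(k,cv2.RETR_EXTERNAL,cv2.CHAIN_APPROX_NONE)
c=max(cs,key=cv2.contourArea)[:,0,:]; top=np.array([c[c[:,0]==u].min(0) for u in range(278,365,3) if (c[:,0]==u).any()])
P=np.array([tool(u,v,0.0036)[:2] for u,v in top])
A=np.c_[2*P,np.ones(len(P))]; s=np.linalg.lstsq(A,(P**2).sum(1),rcond=None)[0]; print(s[:2],np.sqrt(s[2]+s[:2]@s[:2]))
E
```

```text
[ 0.00149312  0.00030661 -0.0185    ]
[3.48245534e-03 1.07038762e-05] 0.0257165221247307
```

View pics/w3c.png

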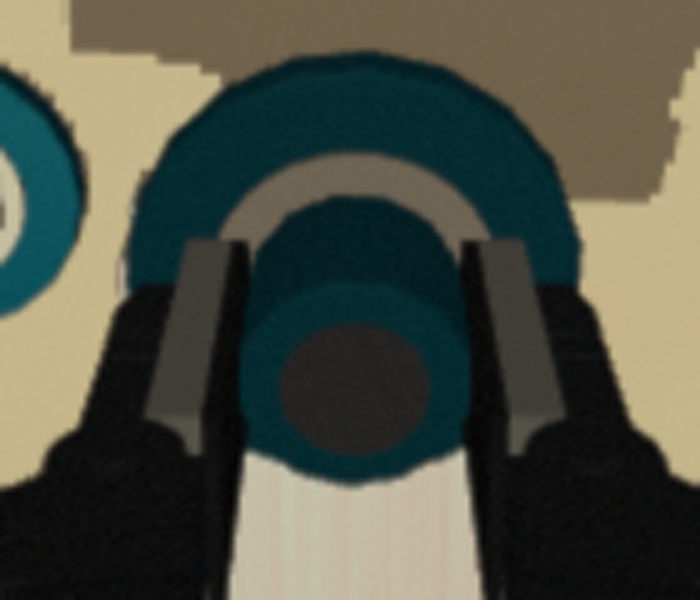

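```bash
python3 -c "
from h import *
go((0.4982,-0.105,0.07),(-0.0145,1));go((0.4982,-0.105,0.02),(-0.0145,1))"; python3 -m jog '[0.003,-0.001,0,-0.2,-0.016,0.05,0.15, 0.003,-0.001,0,-0.377,-0.016,0.08,0.15, 0.003,-0.001,0,-0.377,-0.016,0.13,0.15, 0.003,-0.001,0,-0.377,-0.016,0.13,0.15, 0.003,-0.001,0,-0.377,-0.016,0.26,0.15, 0.003,-0.001,0,-0.377,-0.016,0.38,0.15, 0.003,-0.001,0,-0.377,-0.016,0.38,0.15, 0.003,-0.001,0,-0.377,-0.016,0.38,0.15]'; python3 -c "
from h import *
go((0.4982,-0.0978,0.0155),(-0.0145,1))"
```

```text
turn [ 0.0023 -0.0011  0.0007] shift [-0.3799 -0.0092  0.1246] tcp [ 0.4986 -0.0291  0.0952] t 7.35 w 0.0241 F [-0.1  0.7 -1.5]
turn [ 0.0023 -0.0011  0.0007] shift [-0.3808 -0.011   0.3746] tcp [ 0.4986 -0.0291  0.0952] t 7.35 w 0.0241 F [-0.1  0.7 -1.5]
clock: 8.15
tcp_pos: [0.4967, -0.1034, 0.0189]
orientation: [-2.199, -2.239, 0.003]
contact_force: [-0.2, -0.1, -1.2]
grip_width: 0.0243
turn [-0.0013 -0.0003  0.001 ] shift [0.0278 0.0078 0.017 ] tcp [ 0.4967 -0.1034  0.0189] t 8.15 w 0.0243 F [-0.2 -0.1 -1.2]
```

```bash
python3 -m jog '[-0.001,0,0.001,0,0.007,0.017,0.15, -0.001,0,0.001,0,0.007,0.017,0.15, -0.001,0,0.001,0.01,0.007,0.017,0.15, -0.001,0,0.001,0.02,0.007,0.017,0.15,-0.001,0,0.001,0.025,0.007,0.017,0.15]'; python3 -c "
from h import *
go((0.4982,-0.0978,0.0155),(-0.0145,1))"
```

```text
clock: 8.65
tcp_pos: [0.4982, -0.0985, 0.0158]
orientation: [-2.205, -2.237, -0.0]
contact_force: [-0.1, -2.1, 0.7]
grip_width: 0.0243
turn [-0.0001 -0.0001  0.0001] shift [0.0034 0.     0.0016] tcp [ 0.4982 -0.0985  0.0158] t 8.65 w 0.0243 F [-0.1 -2.1  0.7]
```

```bash
python3 -m jog '[0,0,0,0.006,0,0.002,0.15, 0,0,0,0.012,0,0.002,0.15,0,0,0,0.012,0,0.002,0.15]'; python3 -c "
from h import *
go((0.4982,-0.0978,0.0155),(-0.0145,1))"
```

```text
clock: 8.95
tcp_pos: [0.4982, -0.0983, 0.0159]
orientation: [2.206, 2.234, -0.001]
contact_force: [-1.1, -7.1, 3.0]
grip_width: 0.0242
turn [ 0.0003  0.0007 -0.0006] shift [ 0.0026 -0.0001  0.0018] tcp [ 0.4982 -0.0983  0.0159] t 8.95 w 0.0242 F [-1.1 -7.1  3. ]
```

```bash
python3 -m jog '[0,0,0,0,0,0,0.5, 0,0,0,0,0,0,0.5, 0,0,0,0,0,-0.2,0.5, 0,0,0,0.05,-0.1,-0.3,0.5, 0,0,0,0.19,-0.3,-0.3,0.5, 0,0,0,0.19,-0.37,-0.25,0.5, 0,0,0,0.19,-0.37,-0.25,0.5,0,0,0,0.19,-0.37,-0.25,0.5]'; python3 - <<'E'
from h import *
go((0.4234,-0.0596,0.011),(-0.0145,1))
cv2.imwrite('pics/w4.png',r.grab_frame('wrist')[:,:,::-1])
im=r.grab_frame('top')[:,:,::-1];cv2.imwrite('pics/top2.png',cv2.resize(im[195:305,150:440],None,fx=2.7,fy=2.7,interpolation=cv2.INTER_CUBIC))
E
```

```text
clock: 9.75
tcp_pos: [0.4246, -0.061, 0.066]
orientation: [2.205, 2.234, -0.0]
contact_force: [0.8, -0.7, 1.0]
grip_width: 0.0428
turn [ 0.0006  0.0007 -0.0004] shift [ 0.0076 -0.0062  0.2749] tcp [ 0.4246 -0.061   0.066 ] t 9.75 w 0.0428 F [ 0.8 -0.7  1. ]
```

View pics/w4.png

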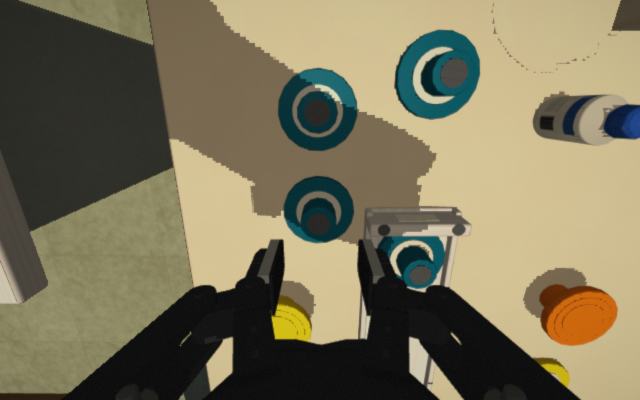

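View pics/top2.png

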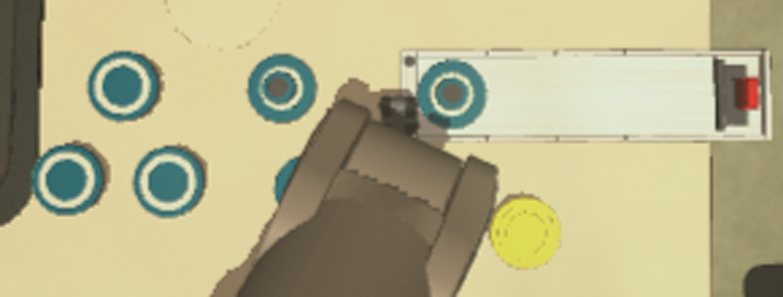

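```bash
python3 -m jog '[0,0.0005,0,0.008,-0.008,0,0.44, 0,0.0005,0,0.008,-0.008,0.1,0.44, 0,0.0005,0,0.008,-0.008,0.2,0.44, 0,0.0005,0,0.008,-0.008,0.27,0.44,0,0.0005,0,0.008,-0.008,0.275,0.44, 0,0.0005,0,0.008,-0.008,0.275,0.15,0,0.0005,0,0.008,-0.008,0.275,0.15,0,0.0005,0,0.008,-0.008,0.275,0.15,0,0.0005,0,0.008,-0.008,0.275,0.15]'; python3 -c "
from h import *
go((0.4234,-0.0596,0.011),(-0.0145,1))"
```

```text
clock: 10.75
tcp_pos: [0.4244, -0.06, 0.0116]
orientation: [2.205, 2.233, 0.003]
contact_force: [0.4, -0.3, -0.9]
grip_width: 0.0248
turn [ 0.0012  0.0003 -0.0006] shift [ 0.002  -0.0049  0.0029] tcp [ 0.4244 -0.06    0.0116] t 10.75 w 0.0248 F [ 0.4 -0.3 -0.9]
```

```bash
python3 -m jog '[0.001,0,0,0,0,-0.15,0.15, 0.001,0,0,0,0,-0.3,0.15, 0.001,0,0,-0.15,0.1,-0.3,0.15, 0.001,0,0,-0.3,0.25,-0.3,0.15, 0.001,0,0,-0.506,0.375,-0.3,0.15, 0.001,0,0,-0.506,0.375,-0.3,0.15, 0.001,0,0,-0.506,0.375,-0.3,0.15, 0.001,0,0,-0.506,0.375,-0.2,0.15, 0.001,0,0,-0.506,0.375,-0.08,0.15, 0.001,0,0,-0.506,0.375,-0.04,0.15, 0.001,0,0,-0.506,0.375,-0.04,0.15]'; python3 -c "
from h import *
go((0.499,-0.161,0.0158),(-0.0145,1));go((0.499,-0.154,0.0158),(-0.0145,1))"
```

```text
clock: 11.85
tcp_pos: [0.4992, -0.1589, 0.0191]
orientation: [-2.205, -2.235, 0.003]
contact_force: [0.3, 0.1, -1.5]
grip_width: 0.024
turn [-0.0008 -0.     -0.0003] shift [-0.0104 -0.001   0.0166] tcp [ 0.4992 -0.1589  0.0191] t 11.85 w 0.024 F [ 0.3  0.1 -1.5]
turn [-0.0008 -0.     -0.0003] shift [ 0.0246 -0.0005  0.0166] tcp [ 0.4992 -0.1589  0.0191] t 11.85 w 0.024 F [ 0.3  0.1 -1.5]
```

```bash
python3 -m jog '[0,0,0,-0.01,0,0.017,0.15, 0,0,0,-0.01,0,0.017,0.15, 0,0,0,0,0,0.017,0.15, 0,0,0,0.01,0,0.017,0.15, 0,0,0,0.02,0,0.017,0.15, 0,0,0,0.025,0,0.017,0.15,0,0,0,0.03,0,0.017,0.15]'; python3 -c "
from h import *
go((0.499,-0.154,0.0158),(-0.0145,1))"
```

```text
clock: 12.55
tcp_pos: [0.4994, -0.1546, 0.0162]
orientation: [2.207, 2.235, -0.004]
contact_force: [-0.3, -6.6, 1.3]
grip_width: 0.0245
turn [-0.0003  0.0007 -0.0006] shift [ 0.0029 -0.0019  0.0019] tcp [ 0.4994 -0.1546  0.0162] t 12.55 w 0.0245 F [-0.3 -6.6  1.3]
```

```bash
python3 -m jog '[0,0,0,0,0,0,0.5, 0,0,0,0,0,0,0.5, 0,0,0,0,0,-0.2,0.5, 0,0,0,0.1,-0.1,-0.35,0.5, 0,0,0,0.35,-0.25,-0.35,0.5, 0,0,0,0.6,-0.37,-0.35,0.5, 0,0,0,0.85,-0.37,-0.3,0.5,0,0,0,0.85,-0.37,-0.25,0.5,0,0,0,0.85,-0.37,-0.25,0.5,0,0,0,0.85,-0.37,-0.25,0.5]'; python3 - <<'E'
from h import *
go((0.4232,0.0157,0.011),(-0.0145,1))
o=r.get_obs();im=r.grab_frame('wrist')[:,:,::-1];cv2.imwrite('pics/w5.png',im)
C=cam('wrist',o)
for e,a,b in caps(im,C,(150,0,640,330)): print('w',np.round(e[0],1),np.round(e[1],1),a.round(4)[:2],b.round(4)[:2])
im=r.grab_frame('top')[:,:,::-1];cv2.imwrite('pics/top3.png',cv2.resize(im[195:305,150:440],None,fx=2.7,fy=2.7,interpolation=cv2.INTER_CUBIC))
E
```

```text
clock: 13.55
tcp_pos: [0.4234, 0.0138, 0.0658]
orientation: [2.207, 2.235, -0.005]
contact_force: [-0.0, -1.2, -0.8]
grip_width: 0.0429
turn [-0.0005  0.0009 -0.0007] shift [ 0.0102 -0.0004  0.2741] tcp [0.4234 0.0138 0.0658] t 13.55 w 0.0429 F [-0.  -1.2 -0.8]
w [317.9 208.4] [65.7 69.1] [0.4213 0.0166] [0.4214 0.0246]
w [424.1 180.9] [67.6 75. ] [0.5012 0.0399] [0.4934 0.0455]
w [467.8 -21. ] [ 94. 120.] [0.5106 0.1668] [0.5018 0.1598]
w [328.4  50.1] [ 93.6 104.8] [0.4271 0.1274] [0.4267 0.1243]
```

View pics/w5.png

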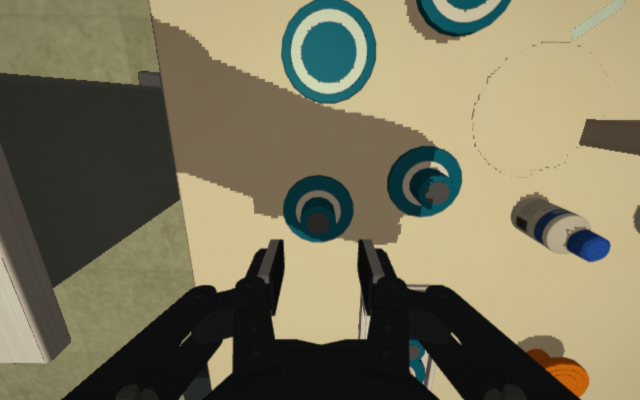

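View pics/top3.png

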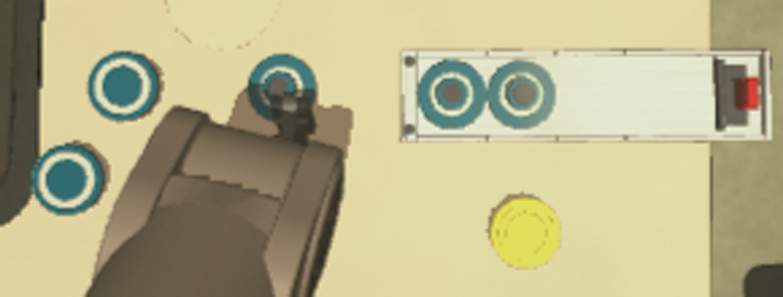

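```bash
python3 -m jog '[0,0.0005,0,0.011,-0.006,0,0.48, 0,0.0005,0,0.011,-0.006,0.1,0.48, 0,0.0005,0,0.011,-0.006,0.2,0.48, 0,0.0005,0,0.011,-0.006,0.27,0.48,0,0.0005,0,0.011,-0.006,0.275,0.48, 0,0.0005,0,0.011,-0.006,0.275,0.15,0,0.0005,0,0.011,-0.006,0.275,0.15,0,0.0005,0,0.011,-0.006,0.275,0.15,0,0.0005,0,0.011,-0.006,0.275,0.15]'; python3 -c "
from h import *
go((0.422,0.016,0.011),(-0.0145,1));go((0.4995,-0.217,0.0158),(-0.0145,1))"
```

```text
clock: 14.55
tcp_pos: [0.423, 0.015, 0.0117]
orientation: [2.21, 2.232, -0.0]
contact_force: [-0.8, -0.7, 1.4]
grip_width: 0.0243
turn [ 0.0002  0.0003 -0.0015] shift [ 0.0049 -0.005   0.0033] tcp [0.423  0.015  0.0117] t 14.55 w 0.0243 F [-0.8 -0.7  1.4]
turn [ 0.0002  0.0003 -0.0015] shift [-1.1639  0.371  -0.0194] tcp [0.423  0.015  0.0117] t 14.55 w 0.0243 F [-0.8 -0.7  1.4]
```

```bash
python3 -m jog '[0,0,0,0,0,-0.15,0.15, 0,0,0,0,0,-0.35,0.15, 0,0,0,-0.2,0.1,-0.35,0.15, 0,0,0,-0.45,0.25,-0.35,0.15, 0,0,0,-0.7,0.37,-0.35,0.15, 0,0,0,-0.95,0.37,-0.35,0.15,0,0,0,-0.95,0.37,-0.35,0.15]'; python3 -c "
from h import *
go((0.4995,-0.217,0.0158),(-0.0145,1))"
```

```text
clock: 15.25
tcp_pos: [0.4991, -0.1807, 0.0829]
orientation: [2.214, 2.221, -0.002]
contact_force: [-1.2, -0.6, -0.9]
grip_width: 0.0242
turn [ 0.0009  0.0016 -0.0036] shift [-1.800e-01  2.000e-04  3.362e-01] tcp [ 0.4991 -0.1807  0.0829] t 15.25 w 0.0242 F [-1.2 -0.6 -0.9]
```

```bash
python3 -m jog '[0.001,0.001,-0.0035,-0.18,0,0.1,0.15, 0.001,0.001,-0.0035,-0.18,0,0.15,0.15, 0.001,0.001,-0.0035,-0.18,0,0.2,0.15, 0.001,0.001,-0.0035,-0.18,0,0.28,0.15, 0.001,0.001,-0.0035,-0.18,0,0.335,0.15,0.001,0.001,-0.0035,-0.18,0,0.335,0.15, 0.001,0.001,-0.0035,-0.17,0,0.335,0.15, 0.001,0.001,-0.0035,-0.16,0,0.335,0.15, 0.001,0.001,-0.0035,-0.15,0,0.335,0.15]'; python3 -c "
from h import *
go((0.4995,-0.2105,0.0158),(-0.0145,1))"
```

```text
clock: 16.15
tcp_pos: [0.4997, -0.2118, 0.0163]
orientation: [2.203, 2.235, -0.003]
contact_force: [0.6, -6.2, -0.3]
grip_width: 0.0246
turn [ 0.0003  0.0012 -0.0001] shift [ 0.0066 -0.0011  0.0026] tcp [ 0.4997 -0.2118  0.0163] t 16.15 w 0.0246 F [ 0.6 -6.2 -0.3]
```

```bash
python3 -m jog '[0,0,0,0,0,0,0.5, 0,0,0,0,0,0,0.5, 0,0,0,0,0,-0.2,0.5, 0,0,0,0.15,0,-0.35,0.5, 0,0,0,0.4,0,-0.35,0.5, 0,0,0,0.65,0,-0.35,0.5, 0,0,0,0.9,0,-0.35,0.5,0,0,0,0.98,0,-0.35,0.5,0,0,0,0.98,0,-0.35,0.5]'; python3 - <<'E'
from h import *
o=r.get_obs();im=r.grab_frame('wrist')[:,:,::-1];cv2.imwrite('pics/w6.png',im)
C=cam('wrist',o)
for e,a,b in caps(im,C,(100,0,450,240)): print('w',np.round(e[0],1),np.round(e[1],1),a.round(4)[:2],b.round(4)[:2])
go((0.5018,0.039,0.011),(-0.0145,1))
im=r.grab_frame('top')[:,:,::-1];cv2.imwrite('pics/top4.png',cv2.resize(im[195:305,150:440],None,fx=2.7,fy=2.7,interpolation=cv2.INTER_CUBIC))
E
```

```text
clock: 17.05
tcp_pos: [0.4968, -0.0114, 0.0854]
orientation: [2.197, 2.243, -0.002]
contact_force: [-0.5, -0.0, 0.1]
grip_width: 0.0424
w [328.4 143.5] [67.7 68.5] [0.5021 0.039 ] [0.5014 0.0419]
w [210.7   9.8] [49.4 59. ] [0.4188 0.1283] [0.4257 0.1231]
w [212.1   9.8] [ 86.7 104.4] [0.4197 0.1283] [0.4266 0.1231]
turn [0.0002 0.001  0.001 ] shift [0.2653 0.0293 0.3722] tcp [ 0.4968 -0.0139  0.0856] t 17.1 w 0.0427 F [ 0.2  0.2 -0. ]
```

View pics/w6.png

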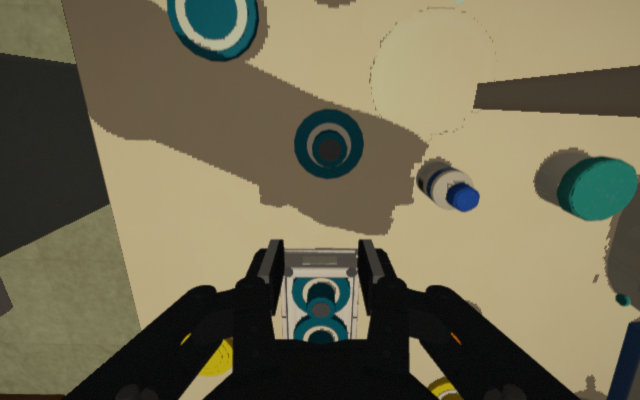

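View pics/top4.png

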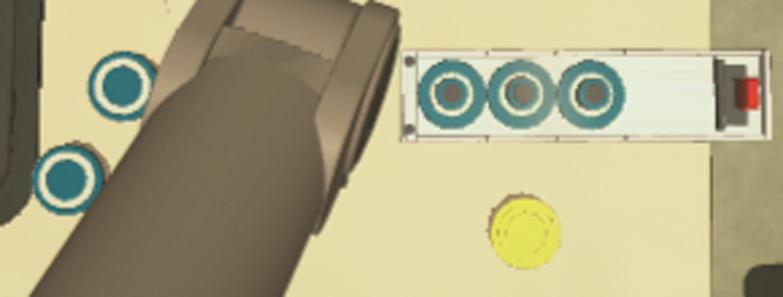

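```bash
python3 -m jog '[0,0.001,0.001,0.15,0.02,0,0.5, 0,0.001,0.001,0.265,0.029,0.1,0.5, 0,0.001,0.001,0.265,0.029,0.2,0.5, 0,0.001,0.001,0.265,0.029,0.3,0.5,0,0.001,0.001,0.265,0.029,0.37,0.5, 0,0.001,0.001,0.265,0.029,0.37,0.5, 0,0.001,0.001,0.265,0.029,0.37,0.15,0,0.001,0.001,0.265,0.029,0.37,0.15,0,0.001,0.001,0.265,0.029,0.37,0.15,0,0.001,0.001,0.265,0.029,0.37,0.15]'; python3 -c "
from h import *
go((0.502,0.039,0.011),(-0.0145,1));go((0.5004,-0.273,0.0158),(-0.0145,1))"
```

```text
clock: 18.15
tcp_pos: [0.5025, 0.0372, 0.0122]
orientation: [2.207, 2.233, 0.002]
contact_force: [0.4, -0.7, 1.6]
grip_width: 0.0244
turn [ 0.0007  0.0002 -0.0008] shift [ 0.009  -0.0022  0.0057] tcp [0.5025 0.0372 0.0122] t 18.15 w 0.0244 F [ 0.4 -0.7  1.6]
turn [ 0.0007  0.0002 -0.0008] shift [-1.5508 -0.0288 -0.0174] tcp [0.5025 0.0372 0.0122] t 18.15 w 0.0244 F [ 0.4 -0.7  1.6]
```

```bash
python3 -m jog '[0,0,0,0,0,-0.15,0.15, 0,0,0,0,0,-0.35,0.15, 0,0,0,-0.2,0,-0.35,0.15, 0,0,0,-0.45,-0.01,-0.35,0.15, 0,0,0,-0.7,-0.02,-0.35,0.15, 0,0,0,-0.98,-0.02,-0.35,0.15,0,0,0,-0.98,-0.02,-0.35,0.15]'; python3 -c "
from h import *
go((0.5004,-0.2745,0.016),(-0.0145,1))"
```

```text
clock: 18.85
tcp_pos: [0.4998, -0.1664, 0.0835]
orientation: [2.214, 2.22, 0.0]
contact_force: [1.1, -0.2, 0.3]
grip_width: 0.0245
turn [ 0.0014  0.0014 -0.0038] shift [-0.5392  0.      0.3398] tcp [ 0.4998 -0.1664  0.0835] t 18.85 w 0.0245 F [ 1.1 -0.2  0.3]
```

```bash
python3 -m jog '[0.001,0.001,-0.004,-0.25,0,0,0.15, 0.001,0.001,-0.004,-0.5,0,0,0.15, 0.001,0.001,-0.004,-0.54,0,0.05,0.15, 0.001,0.001,-0.004,-0.54,0,0.15,0.15, 0.001,0.001,-0.004,-0.54,0,0.25,0.15,0.001,0.001,-0.004,-0.54,0,0.335,0.15, 0.001,0.001,-0.004,-0.54,0,0.335,0.15, 0.001,0.001,-0.004,-0.53,0,0.335,0.15, 0.001,0.001,-0.004,-0.52,0,0.335,0.15, 0.001,0.001,-0.004,-0.51,0,0.335,0.15, 0.001,0.001,-0.004,-0.50,0,0.335,0.15]'; python3 -c "
from h import *
go((0.5004,-0.2685,0.0160),(-0.0145,1))"
```

```text
clock: 19.95
tcp_pos: [0.5011, -0.2689, 0.0181]
orientation: [2.201, 2.232, -0.002]
contact_force: [-0.2, -9.0, 0.3]
grip_width: 0.0244
turn [ 0.0012  0.0017 -0.0001] shift [ 0.0019 -0.0034  0.0102] tcp [ 0.5011 -0.2689  0.0181] t 19.95 w 0.0244 F [-0.2 -9.   0.3]
```

```bash
python3 -m jog '[0.001,0.0015,0,-0.006,0,0.005,0.15, 0.001,0.0015,0,-0.006,0,0.012,0.15, 0.001,0.0015,0,-0.006,0,0.012,0.15, 0.001,0.0015,0,0.004,0,0.012,0.15,0.001,0.0015,0,0.004,0,0.012,0.15]'; python3 -c "
from h import *
go((0.5004,-0.2685,0.0160),(-0.0145,1))"
```

```text
clock: 20.45
tcp_pos: [0.5013, -0.2692, 0.016]
orientation: [2.204, 2.234, -0.001]
contact_force: [0.7, -4.1, 0.1]
grip_width: 0.0246
turn [ 0.0006  0.0009 -0.0003] shift [ 0.0036 -0.0045 -0.0001] tcp [ 0.5013 -0.2692  0.016 ] t 20.45 w 0.0246 F [ 0.7 -4.1  0.1]
```

```bash
python3 -m jog '[0,0,0,0,0,0,0.5, 0,0,0,0,0,0,0.5, 0,0,0,0,0,-0.2,0.5, 0,0,0,0,0,-0.3,0.5, 0,0,0,-0.15,0,-0.3,0.5, 0,0,0,-0.315,0,-0.3,0.5, 0,0,0,-0.315,0,-0.3,0.5,0,0,0,-0.315,0,-0.3,0.5]'; python3 - <<'E'
from h import *
go((0.5014,-0.332,0.025),(-0.0145,1))
im=r.grab_frame('top')[:,:,::-1];C=cam('top');hsv=cv2.cvtColor(im,cv2.COLOR_BGR2HSV)
red=cv2.inRange(hsv,(0,170,60),(5,255,255))|cv2.inRange(hsv,(175,170,60),(180,255,255))
for c,s,_ in blobs(red>0,10): print('red',c,s,onz(C,*c,0.05))
cv2.imwrite('pics/top5.png',cv2.resize(im[195:305,150:440],None,fx=2.7,fy=2.7,interpolation=cv2.INTER_CUBIC))
cv2.imwrite('pics/w7.png',r.grab_frame('wrist')[:,:,::-1])
E
```

```text
clock: 21.25
tcp_pos: [0.5016, -0.3318, 0.0758]
orientation: [2.206, 2.234, -0.001]
contact_force: [-0.1, 0.9, -0.0]
grip_width: 0.0427
turn [ 0.0004  0.0005 -0.0006] shift [-0.0003 -0.0014  0.2542] tcp [ 0.5016 -0.3318  0.0758] t 21.25 w 0.0427 F [-0.1  0.9 -0. ]
red [426.88135593 229.59322034] [424 224   7  12  59] [ 0.50090854 -0.32911391  0.05      ]
```

View pics/top5.png

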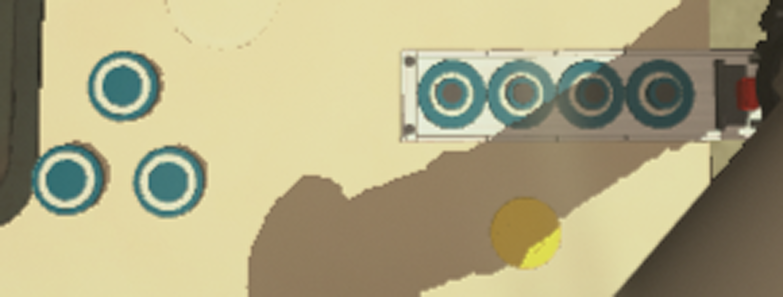

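View pics/w7.png

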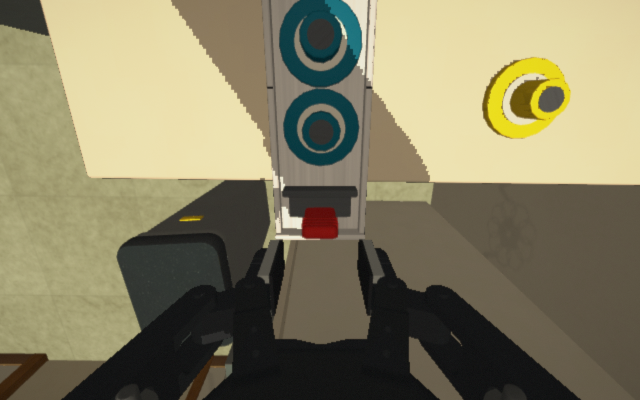

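```bash
python3 -m jog '[0,0,0,0,-0.001,0.1,0.5, 0,0,0,0,-0.001,0.2,0.5, 0,0,0,0,-0.001,0.254,0.5, 0,0,0,0,-0.001,0.254,0.5, 0,0,0,0,-0.001,0.254,0.1, 0,0,0,0,-0.001,0.254,0.1, 0,0,0,0,-0.001,0.254,0.1, 0,0,0,0.02,-0.001,0.254,0.1, 0,0,0,0.04,-0.001,0.254,0.1,0,0,0,0.055,-0.001,0.254,0.1,0,0,0,0.065,-0.001,0.254,0.1]'; python3 -c "
from h import *
go((0.501,-0.3163,0.025),(-0.0145,1))"
```

```text
clock: 22.45
tcp_pos: [0.5012, -0.3181, 0.0255]
orientation: [2.204, 2.235, -0.001]
contact_force: [-4.1, -3.1, 4.7]
grip_width: 0.0235
turn [ 0.0003  0.0007 -0.0002] shift [ 0.0092 -0.0007  0.0027] tcp [ 0.5012 -0.3181  0.0255] t 22.45 w 0.0235 F [-4.1 -3.1  4.7]
```

Continue pushing gently (friction alone is ~2 N).

```bash
python3 -m jog '[0,0,0,0.005,0,0,0.1, 0,0,0,0.01,0,0,0.1, 0,0,0,0.015,0,0,0.1,0,0,0,0.015,0,0,0.1]'; python3 -m jog '[0,0,0,0.005,0,0,0.1, 0,0,0,0.01,0,0,0.1, 0,0,0,0.01,0,0,0.1]'
```

```text
clock: 22.85
tcp_pos: [0.5011, -0.315, 0.0256]
orientation: [2.204, 2.235, -0.001]
contact_force: [-3.1, -1.2, 1.2]
grip_width: 0.0229
clock: 23.15
tcp_pos: [0.501, -0.313, 0.0256]
orientation: [2.204, 2.235, -0.001]
contact_force: [-3.7, -2.5, 0.4]
grip_width: 0.0235
```

```bash
python3 -m jog '[0,0,0,0.005,0,0,0.1, 0,0,0,0.01,0,0,0.1, 0,0,0,0.01,0,0,0.1]'; python3 -m jog '[0,0,0,0.005,0,0,0.1, 0,0,0,0.01,0,0,0.1, 0,0,0,0.01,0,0,0.1]'
```

```text
clock: 23.45
tcp_pos: [0.501, -0.3125, 0.0256]
orientation: [2.204, 2.233, -0.003]
contact_force: [-1.8, -7.2, -2.8]
grip_width: 0.0234
clock: 23.75
tcp_pos: [0.501, -0.3125, 0.0257]
orientation: [2.203, 2.23, -0.006]
contact_force: [-2.0, -7.6, -3.4]
grip_width: 0.0231
```

```bash
python3 -m jog '[0,0,0,0,0,0,0.5, 0,0,0,0,0,0,0.5, 0,0,0,0,0,-0.25,0.5, 0,0,0,0,0,-0.5,0.5, 0,0,0,0.1,0,-0.55,0.5, 0,0,0,0.1,0,-0.55,0.5]'; python3 - <<'E'
from h import *
o=r.get_obs();im=r.grab_frame('wrist')[:,:,::-1];cv2.imwrite('pics/w8.png',im); C=cam('wrist',o)
go((0.5,-0.25,0.15),(-0.0145,1))
for e,a,b in caps(im,C,(250,0,400,300)): print('w',np.round(e[0],1),np.round(e[1],1),onz(C,*e[0],.0115).round(4)[:2])
im=r.grab_frame('top')[:,:,::-1]
cv2.imwrite('pics/top6.png',cv2.resize(im[195:305,150:440],None,fx=2.7,fy=2.7,interpolation=cv2.INTER_CUBIC))
E
```

```text
clock: 24.35
tcp_pos: [0.503, -0.289, 0.1376]
orientation: [2.197, 2.232, 0.0]
contact_force: [-0.1, 0.4, -0.5]
grip_width: 0.043
turn [0.0015 0.0022 0.0004] shift [ 0.1977 -0.0063 -0.0707] tcp [ 0.502  -0.2896  0.1361] t 24.4 w 0.0428 F [-0.3 -0.4 -0.9]
w [318.4  93.6] [ 78.2 199.2] [ 0.5007 -0.2012]
```

View pics/w8.png

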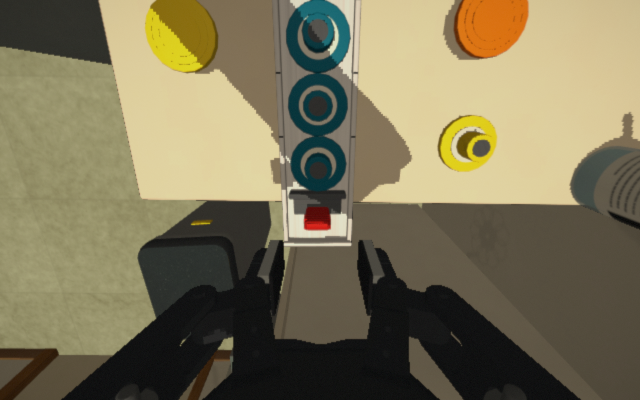

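View pics/top6.png

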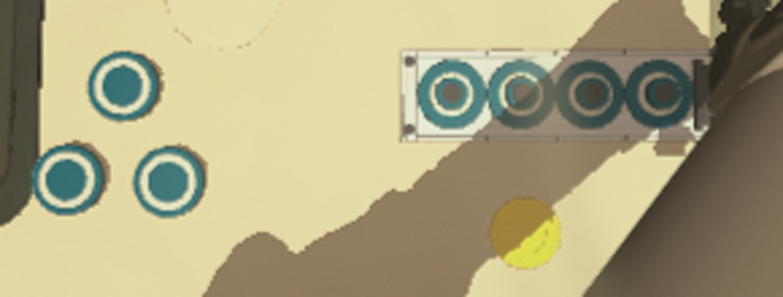

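```bash
python3 -m jog '[0,0,0,0.25,0,0,0.85,0,0,0,0.5,0,-0.1,0.85, 0,0,0,0.75,0,-0.1,0.85, 0,0,0,0.95,0,-0.1,0.85, 0,0,0,1,0,-0.1,0.85]' ; python3 -m jog '[0,0,0,0.25,-0.1,0,0.85,0,0,0,0.45,-0.2,0,0.85, 0,0,0,0.7,-0.3,0,0.85, 0,0,0,0.9,-0.35,0,0.85, 0,0,0,0.9,-0.35,0,0.85, 0,0,0,0.9,-0.35,0,0.85]'; python3 - <<'E'
from h import *
o=r.get_obs();im=r.grab_frame('wrist')[:,:,::-1];cv2.imwrite('pics/w9.png',im); C=cam('wrist',o)
for e,a,b in caps(im,C,(100,0,500,300)): print('w',np.round(e[0],1),np.round(e[1],1),b.round(4)[:2])
go((0.427,0.1236,0.1),(-0.0145,1))
E
```

```text
clock: 24.95
tcp_pos: [0.4975, -0.0846, 0.1523]
orientation: [2.194, 2.244, -0.006]
contact_force: [-0.3, 0.5, 0.9]
grip_width: 0.0731
clock: 25.55
tcp_pos: [0.4233, 0.0941, 0.1508]
orientation: [2.191, 2.246, -0.008]
contact_force: [0.6, -0.3, -0.2]
grip_width: 0.0728
w [324.8 158.1] [55.2 55.9] [0.4267 0.1234]
w [406.6 119. ] [57.1 62.7] [0.5014 0.1618]
w [328.4  68.2] [61.8 68. ] [0.4275 0.2031]
turn [-0.0003  0.0019  0.0023] shift [0.1547 0.0203 0.254 ] tcp [0.4237 0.0929 0.151 ] t 25.6 w 0.0727 F [-0.1 -0.1  0.3]
```

View pics/w9.png

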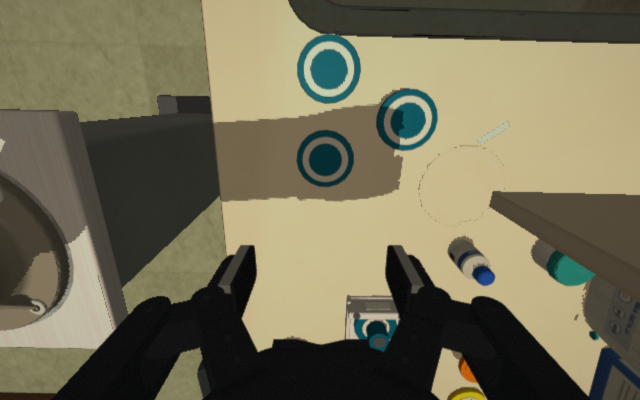

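```bash
python3 -m jog '[0,0.002,0.002,0.155,0.019,0.1,0.85, 0,0.002,0.002,0.155,0.019,0.3,0.85, 0,0.002,0.002,0.155,0.019,0.45,0.85, 0,0.002,0.002,0.155,0.019,0.45,0.85, 0,0.002,0.002,0.155,0.019,0.6,0.85, 0,0.002,0.002,0.155,0.019,0.7,0.85, 0,0.002,0.002,0.155,0.019,0.72,0.85,0,0.002,0.002,0.155,0.019,0.72,0.85]'; python3 - <<'E'
from h import *
go((0.4268,0.1235,0.006),(-0.0145,1))
cv2.imwrite('pics/w10.png',r.grab_frame('wrist')[:,:,::-1]);cv2.imwrite('pics/s10.png',r.grab_frame('scene')[:,:,::-1])
E
```

```text
clock: 26.4
tcp_pos: [0.4274, 0.1219, 0.0074]
orientation: [-2.206, -2.236, 0.001]
contact_force: [0.1, 0.2, 0.4]
grip_width: 0.0725
turn [-0.0002  0.0001 -0.0004] shift [ 0.0079 -0.0028  0.007 ] tcp [0.4274 0.1219 0.0074] t 26.4 w 0.0725 F [0.1 0.2 0.4]
```

View pics/w10.png

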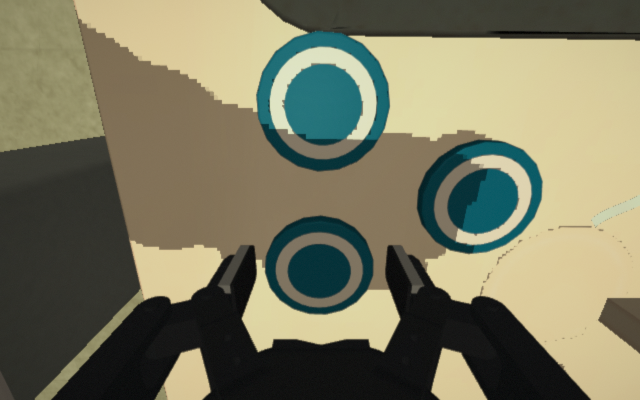

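```bash
python3 -m jog '[0,0,0,0.008,-0.002,0.007,0.85, 0,0,0,0.008,-0.002,0.007,0.55, 0,0,0,0.008,-0.002,0.007,0.55, 0,0,0,0.008,-0.002,0.007,0.55]' 30; python3 - <<'E'
from h import *
go((0.4268,0.1235,0.006),(-0.0145,1))
o=r.get_obs();im=r.grab_frame('wrist')[:,:,::-1];cv2.imwrite('pics/w11.png',im);C=cam('wrist',o)
for e,a,b in caps(im,C,(250,205,385,320)): print('w',np.round(e[0],1),np.round(e[1],1),b.round(4)[:2],tool(*e[0],o['tcp_pos'][2]-.027))
E
```

```text
clock: 26.9
tcp_pos: [0.4279, 0.1248, 0.0076]
orientation: [-2.205, -2.237, -0.004]
contact_force: [-0.4, -0.7, 10.4]
grip_width: 0.0548
turn [ 0.0006 -0.0006  0.    ] shift [-0.0065 -0.0055  0.0078] tcp [0.4279 0.1248 0.0076] t 26.9 w 0.0548 F [-0.4 -0.7 10.4]
w [320.3 269.4] [ 95.6 107.3] [0.4278 0.1248] [ 5.47013915e-05 -2.93394681e-05 -1.94382904e-02]
```

View pics/w11.png

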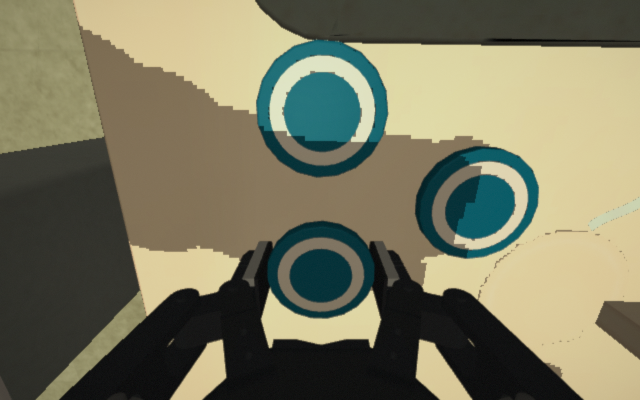

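```bash
python3 -m jog '[0,0,0,0,0,-0.2,0.55, 0,0,0,0,0,-0.4,0.55, 0,0,0,-0.15,0.1,-0.45,0.55, 0,0,0,-0.4,0.2,-0.45,0.55, 0,0,0,-0.65,0.3,-0.45,0.55,0,0,0,-0.85,0.355,-0.45,0.55, 0,0,0,-0.9,0.355,-0.45,0.55,0,0,0,-0.9,0.355,-0.45,0.55]'; python3 -c "
from h import *
go((0.5,-0.2393,0.09),(-0.0145,1))"
```

```text
clock: 27.75
tcp_pos: [0.501, -0.0566, 0.0976]
orientation: [2.21, 2.232, 0.004]
contact_force: [-0.2, 0.6, 0.2]
grip_width: 0.0542
turn [ 0.0006 -0.0004 -0.0015] shift [-0.9133 -0.0141  0.0366] tcp [ 0.501  -0.0566  0.0976] t 27.75 w 0.0542 F [-0.2  0.6  0.2]
```

```bash
python3 -m jog '[0,0,-0.0015,-0.25,0,0,0.55, 0,0,-0.0015,-0.45,-0.007,0,0.55, 0,0,-0.0015,-0.7,-0.012,0,0.55, 0,0,-0.0015,-0.9,-0.014,0.036,0.55, 0,0,-0.0015,-0.913,-0.014,0.036,0.55,0,0,-0.0015,-0.913,-0.014,0.036,0.55,0,0,-0.0015,-0.913,-0.014,0.036,0.55]'; python3 - <<'E'
from h import *
go((0.5,-0.2393,0.09),(-0.0145,1))
o=r.get_obs();im=r.grab_frame('wrist')[:,:,::-1];cv2.imwrite('pics/w12.png',im);np.save('pics/w12.npy',np.r_[o['tcp_pos'],o['orientation']])
cv2.imwrite('pics/w12c.png',cv2.resize(im[0:330,230:410],None,fx=3,fy=1.8,interpolation=cv2.INTER_CUBIC))
E
```

```text
clock: 28.45
tcp_pos: [0.5004, -0.2363, 0.0898]
orientation: [-2.201, -2.24, -0.005]
contact_force: [0.2, -0.1, -0.1]
grip_width: 0.0546
turn [ 0.0004 -0.001   0.001 ] shift [-0.0152 -0.0025 -0.0009] tcp [ 0.5004 -0.2363  0.0898] t 28.45 w 0.0546 F [ 0.2 -0.1 -0.1]
```

View pics/w12.png

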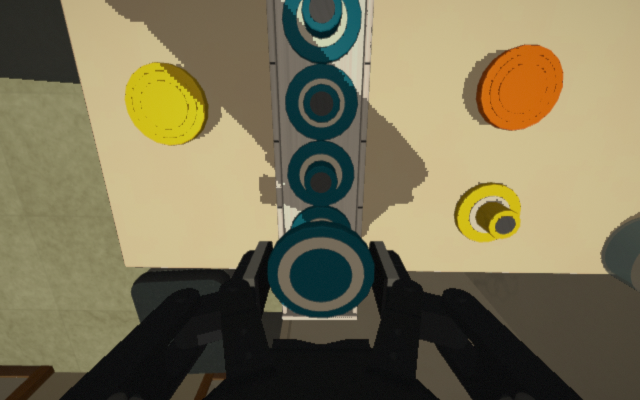

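```bash
python3 - <<'E'
from h import *
s=np.load('pics/w12.npy');o=dict(tcp_pos=s[:3],orientation=s[3:]);C=cam('wrist',o)
im=cv2.imread('pics/w12.png');hsv=cv2.cvtColor(im,cv2.COLOR_BGR2HSV)
m=cv2.inRange(hsv,(85,90,20),(108,255,220))
# separate brims: windows
for n,(v0,v1) in {'c2':(66,137),'c3':(143,203)}.items():
    k=np.zeros_like(m);k[v0:v1,284:360]=m[v0:v1,284:360]
    cs,_=cv2.findContours(k,cv2.RETR_EXTERNAL,cv2.CHAIN_APPROX_NONE);c=max(cs,key=cv2.contourArea);e=cv2.fitEllipse(cv2.convexHull(c))
    print(n,np.round(e[0],1),np.round(e[1],1),onz(C,*e[0],.011).round(4))
k=np.zeros_like(m);k[215:325,262:380]=m[215:325,262:380]
cs,_=cv2.findContours(k,cv2.RETR_EXTERNAL,cv2.CHAIN_APPROX_NONE);c=max(cs,key=cv2.contourArea);print(cv2.boundingRect(c));e=cv2.fitEllipse(cv2.convexHull(c));print(np.round(e[0],1),np.round(e[1],1),tool(*e[0],-.0194),onz(C,*e[0],s[2]+.0194))
# crown tops (grey disc)
for n,(u,v) in {'k1':(322,10),'k2':(321,102),'k3':(321,181)}.items(): print(n,onz(C,u,v,.034).round(4))
cv2.imwrite('pics/w12d.png',cv2.resize(im[50:230,260:380],None,fx=5,fy=3.3,interpolation=cv2.INTER_CUBIC))
E
```

```text
c2 [321.1 101.6] [71.4 75.2] [ 0.4996 -0.1541  0.011 ]
c3 [320.4 172.8] [64.5 65.5] [ 0.5001 -0.2096  0.011 ]
(267, 215, 108, 102)
[320.2 265.4] [106.2 106.8] [ 0.00242581 -0.00012354 -0.0194    ] [ 0.50025472 -0.23390211  0.10923184]
k1 [ 0.4992 -0.1006  0.034 ]
k2 [ 0.4995 -0.1544  0.034 ]
k3 [ 0.5005 -0.2101  0.034 ]
```

View pics/w12d.png

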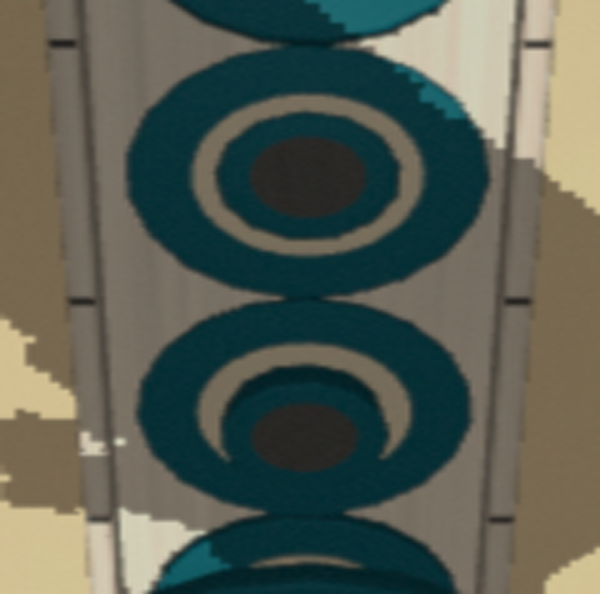

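```bash
python3 -m jog '[0,-0.001,0.001,-0.0095,-0.001,0,0.55, 0,-0.001,0.001,-0.0095,-0.001,0.1,0.55, 0,-0.001,0.001,-0.0095,-0.001,0.19,0.55, 0,-0.001,0.001,-0.0095,-0.001,0.19,0.55,0,-0.001,0.001,-0.0095,-0.001,0.19,0.55]'; python3 -c "
from h import *
go((0.5003,-0.2382,0.0196),(-0.0145,1))"
```

```text
clock: 29.0
tcp_pos: [0.5006, -0.2372, 0.0521]
orientation: [2.203, 2.239, 0.001]
contact_force: [-0.7, -1.3, -0.3]
grip_width: 0.0545
turn [ 0.0003 -0.0001  0.0006] shift [-0.0052 -0.0018  0.1624] tcp [ 0.5006 -0.2372  0.0521] t 29.0 w 0.0545 F [-0.7 -1.3 -0.3]
```

```bash
python3 -m jog '[0,0,0.0005,-0.005,-0.001,0,0.55, 0,0,0.0005,-0.005,-0.001,0.05,0.55, 0,0,0.0005,-0.005,-0.001,0.1,0.55,0,0,0.0005,-0.005,-0.001,0.13,0.55,0,0,0.0005,-0.005,-0.001,0.15,0.55,0,0,0.0005,-0.005,-0.001,0.15,0.55]'; python3 -c "
from h import *
go((0.5003,-0.2382,0.0196),(-0.0145,1))"
```

```text
clock: 29.6
tcp_pos: [0.4999, -0.2381, 0.0213]
orientation: [-2.205, -2.237, -0.0]
contact_force: [-0.7, -0.2, -1.0]
grip_width: 0.0544
turn [-0.0001 -0.0002  0.    ] shift [-0.0006  0.0018  0.0085] tcp [ 0.4999 -0.2381  0.0213] t 29.6 w 0.0544 F [-0.7 -0.2 -1. ]
```

```bash
python3 -m jog '[0,0,0,0,0,0.006,0.55, 0,0,0,0,0,0.01,0.55, 0,0,0,0,0,0.01,0.55]'; python3 -m jog '[0,0,0,0,0,0,0.85, 0,0,0,0,0,0,0.85, 0,0,0,0,0,-0.1,0.85, 0,0,0,0,0,-0.4,0.85, 0,0,0,0.15,0,-0.5,0.85, 0,0,0,0.4,0,-0.5,0.85, 0,0,0,0.65,0,-0.5,0.85, 0,0,0,0.9,0,-0.5,0.85,0,0,0,1,0,-0.5,0.85]'; python3 - <<'E'
from h import *
im=r.grab_frame('top')[:,:,::-1]
cv2.imwrite('pics/top7.png',cv2.resize(im[195:305,150:440],None,fx=2.7,fy=2.7,interpolation=cv2.INTER_CUBIC))
im=r.grab_frame('scene')[:,:,::-1]
cv2.imwrite('pics/s7.png',cv2.resize(im[200:310,270:450],None,fx=4,fy=4,interpolation=cv2.INTER_CUBIC))
go((0.5015,0.1615,0.0065),(-0.0145,1))
E
```

```text
clock: 29.9
tcp_pos: [0.5, -0.2383, 0.0197]
orientation: [-2.205, -2.237, -0.001]
contact_force: [-1.9, 0.4, 2.5]
grip_width: 0.0546
clock: 30.8
tcp_pos: [0.4969, -0.0329, 0.1197]
orientation: [-2.197, -2.242, -0.003]
contact_force: [0.3, -1.0, -0.2]
grip_width: 0.0725
turn [-0.0001 -0.0007  0.0021] shift [0.976  0.0423 0.5682] tcp [ 0.4972 -0.0341  0.1197] t 30.9 w 0.0725 F [ 0.2 -0.2  1.1]
```

View pics/top7.png

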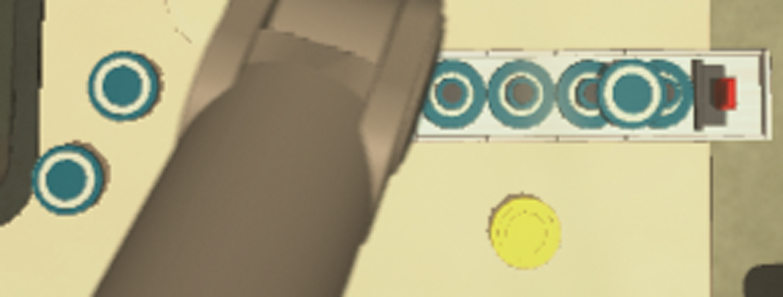

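View pics/s7.png

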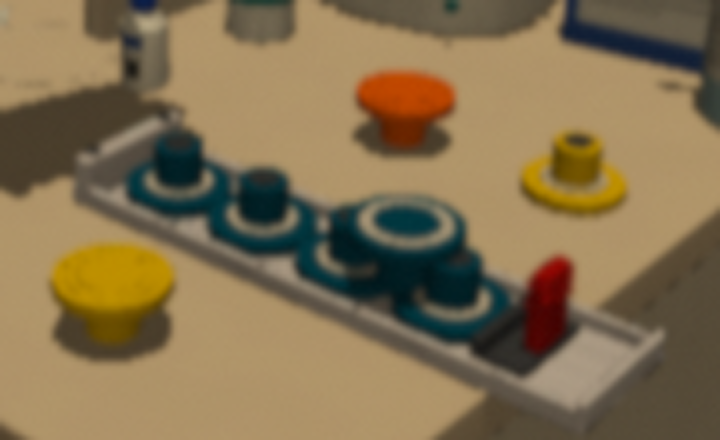

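```bash
python3 -m jog '[0,0,0.002,0.25,0.01,-0.05,0.85, 0,0,0.002,0.5,0.02,-0.05,0.85, 0,0,0.002,0.75,0.03,0,0.85, 0,0,0.002,0.976,0.043,0.1,0.85, 0,0,0.002,0.976,0.043,0.2,0.85, 0,0,0.002,0.976,0.043,0.25,0.85, 0,0,0.002,0.976,0.043,0.25,0.85]'; python3 - <<'E'
from h import *
o=r.get_obs();im=r.grab_frame('wrist')[:,:,::-1];cv2.imwrite('pics/w13.png',im); C=cam('wrist',o)
for e,a,b in caps(im,C,(100,0,500,300)): print('w',np.round(e[0],1),np.round(e[1],1),b.round(4)[:2])
go((0.5015,0.1617,0.0065),(-0.0145,1))
E
```

```text
clock: 31.6
tcp_pos: [0.501, 0.1589, 0.0691]
orientation: [-2.206, -2.234, 0.003]
contact_force: [-0.1, -0.0, 0.4]
grip_width: 0.0724
w [321.2 216.1] [71.  75.4] [0.5015 0.1625]
w [212.3 158.6] [77.7 86.4] [0.4275 0.2036]
turn [-0.0003 -0.0002 -0.001 ] shift [ 0.0148 -0.0008  0.3178] tcp [0.5018 0.1587 0.0701] t 31.65 w 0.0727 F [ 0.3 -0.2  0.7]
```

View pics/w13.png

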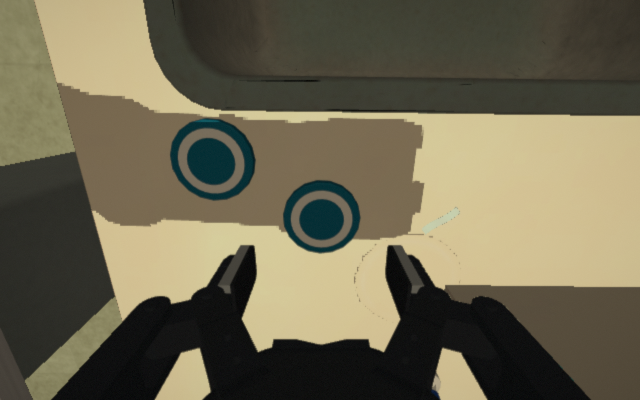

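```bash
python3 -m jog '[0,0,-0.001,0.016,0,0.05,0.8, 0,0,-0.001,0.016,0,0.15,0.8, 0,0,-0.001,0.016,0,0.25,0.8, 0,0,-0.001,0.016,0,0.315,0.8, 0,0,-0.001,0.016,0,0.315,0.8, 0,0,-0.001,0.016,0,0.315,0.55,0,0,-0.001,0.016,0,0.315,0.55,0,0,-0.001,0.016,0,0.315,0.55]'; python3 - <<'E'
from h import *
o=r.get_obs();im=r.grab_frame('wrist')[:,:,::-1];cv2.imwrite('pics/w14.png',im); C=cam('wrist',o)
for e,a,b in caps(im,C,(250,205,385,330)): print('w',np.round(e[0],1),np.round(e[1],1),b.round(4)[:2],tool(*e[0],o['tcp_pos'][2]-.027))
go((0.5015,0.1617,0.0065),(-0.0145,1))
E
```

```text
clock: 32.45
tcp_pos: [0.5022, 0.1621, 0.0078]
orientation: [-2.205, -2.237, -0.002]
contact_force: [0.1, 0.3, -0.2]
grip_width: 0.0547
w [320.4 266.1] [ 96.1 108.3] [0.5022 0.164 ] [ 1.90878842e-03  2.24455340e-05 -1.91858543e-02]
turn [ 0.0001 -0.0004  0.    ] shift [-0.0023 -0.0035  0.0061] tcp [0.5022 0.1622 0.0077] t 32.5 w 0.0546 F [-0.6 -1.   3.1]
```

View pics/w14.png

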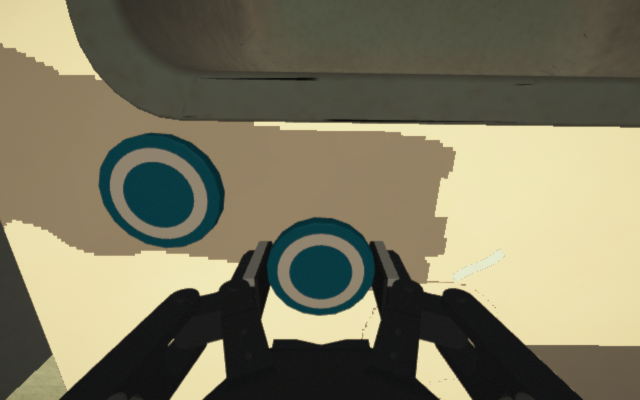

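```bash
python3 -m jog '[0,0,0,0,0,-0.2,0.55, 0,0,0,0,0,-0.4,0.55, 0,0,0,-0.15,0,-0.45,0.55, 0,0,0,-0.4,0,-0.45,0.55, 0,0,0,-0.65,-0.005,-0.45,0.55,0,0,0,-0.85,-0.01,-0.45,0.55, 0,0,0,-0.95,-0.01,-0.45,0.55,0,0,0,-0.95,-0.01,-0.45,0.55]'; python3 -c "
from h import *
go((0.4995,-0.1822,0.07),(-0.0145,1))"
```

```text
clock: 33.3
tcp_pos: [0.5028, -0.0318, 0.0982]
orientation: [2.211, 2.23, 0.002]
contact_force: [1.0, 0.5, -1.4]
grip_width: 0.0546
turn [ 0.0005 -0.0001 -0.0019] shift [-0.7521 -0.023   0.1407] tcp [ 0.5028 -0.0318  0.0982] t 33.3 w 0.0546 F [ 1.   0.5 -1.4]
```

```bash
python3 -m jog '[0,0,-0.002,-0.2,0,0,0.55, 0,0,-0.002,-0.4,-0.01,0,0.55, 0,0,-0.002,-0.6,-0.02,0,0.55, 0,0,-0.002,-0.752,-0.023,0.1,0.55, 0,0,-0.002,-0.752,-0.023,0.2,0.55,0,0,-0.002,-0.752,-0.023,0.23,0.55,0,0,-0.002,-0.752,-0.023,0.23,0.55]'; python3 -c "
from h import *
go((0.4995,-0.1822,0.0196),(-0.0145,1))"
```

```text
clock: 34.0
tcp_pos: [0.4992, -0.1806, 0.0515]
orientation: [-2.202, -2.239, -0.001]
contact_force: [-0.3, 0.3, -0.2]
grip_width: 0.0546
turn [-0.0001 -0.0004  0.0007] shift [-0.0084  0.0013  0.1593] tcp [ 0.4992 -0.1806  0.0515] t 34.0 w 0.0546 F [-0.3  0.3 -0.2]
```

```bash
python3 -m jog '[0,0,0.0005,-0.007,0.001,0,0.55, 0,0,0.0005,-0.007,0.001,0.04,0.55, 0,0,0.0005,-0.007,0.001,0.09,0.55,0,0,0.0005,-0.007,0.001,0.13,0.55,0,0,0.0005,-0.007,0.001,0.15,0.55,0,0,0.0005,-0.007,0.001,0.16,0.55,0,0,0.0005,-0.007,0.001,0.16,0.55]'; python3 - <<'E'
from h import *
go((0.4995,-0.1822,0.0196),(-0.0145,1))
im=r.grab_frame('wrist')[:,:,::-1];cv2.imwrite('pics/w15.png',im)
im=r.grab_frame('scene')[:,:,::-1]
cv2.imwrite('pics/s15.png',cv2.resize(im[200:310,270:450],None,fx=4,fy=4,interpolation=cv2.INTER_CUBIC))
E
```

```text
clock: 34.7
tcp_pos: [0.4989, -0.1816, 0.0197]
orientation: [-2.203, -2.236, -0.001]
contact_force: [-2.8, 2.6, 7.2]
grip_width: 0.0549
turn [-0.0005 -0.0009  0.0001] shift [-0.003   0.003   0.0003] tcp [ 0.4989 -0.1816  0.0197] t 34.7 w 0.0549 F [-2.8  2.6  7.2]
```

View pics/s15.png

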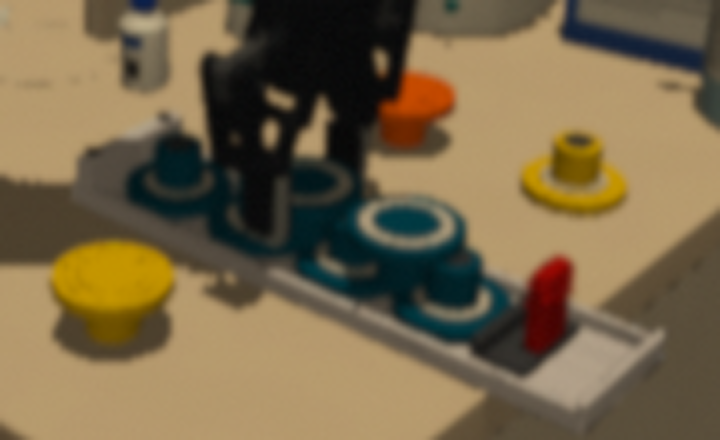

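```bash
python3 -m jog '[0,0,0,0,0,0,0.85, 0,0,0,0,0,0,0.85, 0,0,0,0,0,-0.1,0.85, 0,0,0,0,0,-0.4,0.85, 0,0,0,0.15,0,-0.5,0.85, 0,0,0,0.4,-0.1,-0.5,0.85, 0,0,0,0.65,-0.2,-0.5,0.85, 0,0,0,0.9,-0.3,-0.5,0.85,0,0,0,1,-0.36,-0.5,0.85]'; python3 - <<'E'
from h import *
im=r.grab_frame('top')[:,:,::-1]
cv2.imwrite('pics/top8.png',cv2.resize(im[195:305,150:440],None,fx=2.7,fy=2.7,interpolation=cv2.INTER_CUBIC))
im=r.grab_frame('scene')[:,:,::-1]
cv2.imwrite('pics/s16.png',cv2.resize(im[200:310,270:450],None,fx=4,fy=4,interpolation=cv2.INTER_CUBIC))
go((0.4278,0.2034,0.07),(-0.0145,1))
E
```

```text
clock: 35.7
tcp_pos: [0.4229, 0.0199, 0.1202]
orientation: [-2.2, -2.238, -0.002]
contact_force: [-0.0, -0.1, -0.1]
grip_width: 0.0726
turn [-0.0012 -0.0014  0.0024] shift [0.9084 0.0513 0.2532] tcp [0.4218 0.0213 0.1199] t 35.8 w 0.0725 F [-0.2 -0.4 -0.4]
```

View pics/top8.png

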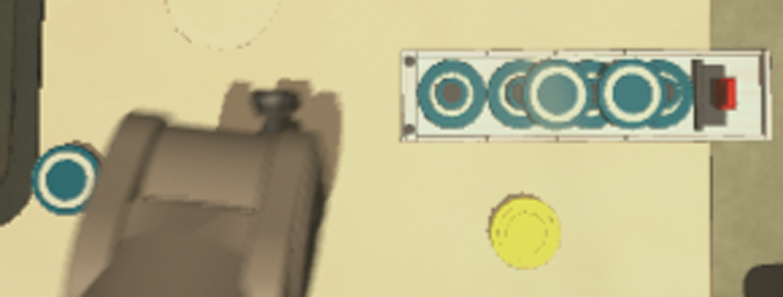

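View pics/s16.png

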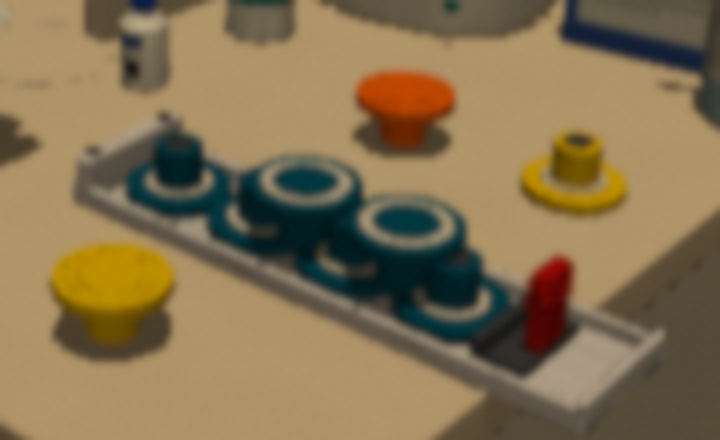

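```bash
python3 -m jog '[-0.001,-0.001,0.002,0.25,0.01,0,0.85, -0.001,-0.001,0.002,0.5,0.03,0,0.85, -0.001,-0.001,0.002,0.75,0.05,0.1,0.85, -0.001,-0.001,0.002,0.9,0.051,0.2,0.85, -0.001,-0.001,0.002,0.9,0.051,0.25,0.85, -0.001,-0.001,0.002,0.9,0.051,0.25,0.85, -0.001,-0.001,0.002,0.9,0.051,0.25,0.85]'; python3 - <<'E'
from h import *
o=r.get_obs();im=r.grab_frame('wrist')[:,:,::-1];cv2.imwrite('pics/w16.png',im); C=cam('wrist',o)
for e,a,b in caps(im,C,(100,0,500,300)): print('w',np.round(e[0],1),np.round(e[1],1),b.round(4)[:2])
go((0.4278,0.2034,0.0065),(-0.0145,1))
E
```

```text
clock: 36.5
tcp_pos: [0.4282, 0.1998, 0.0708]
orientation: [-2.206, -2.236, 0.0]
contact_force: [-0.5, 0.0, 0.7]
grip_width: 0.0725
w [319.3 214.9] [70.7 74.9] [0.4274 0.2037]
turn [-0.     -0.0003 -0.0005] shift [ 0.0173 -0.003   0.323 ] tcp [0.4284 0.1999 0.0711] t 36.55 w 0.0729 F [-0.1  0.1  0.2]
```

View pics/w16.png

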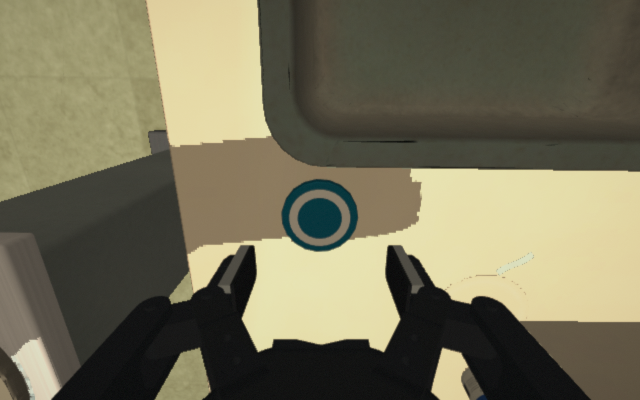

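```bash
python3 -m jog '[0,0,0,0.018,-0.003,0.05,0.8, 0,0,0,0.018,-0.003,0.15,0.8, 0,0,0,0.018,-0.003,0.25,0.8, 0,0,0,0.018,-0.003,0.32,0.8, 0,0,0,0.018,-0.003,0.32,0.8, 0,0,0,0.018,-0.003,0.32,0.55,0,0,0,0.018,-0.003,0.32,0.55,0,0,0,0.018,-0.003,0.32,0.55]'; python3 - <<'E'
from h import *
o=r.get_obs();im=r.grab_frame('wrist')[:,:,::-1];cv2.imwrite('pics/w17.png',im); C=cam('wrist',o)
for e,a,b in caps(im,C,(250,205,385,330)): print('w',np.round(e[0],1),np.round(e[1],1),b.round(4)[:2],tool(*e[0],o['tcp_pos'][2]-.027))
go((0.4278,0.2034,0.0065),(-0.0145,1))
E
```

```text
clock: 37.35
tcp_pos: [0.4283, 0.2039, 0.0078]
orientation: [-2.207, -2.235, -0.003]
contact_force: [-0.1, 0.1, -0.6]
grip_width: 0.0547
w [320.4 267.2] [ 95.9 108.4] [0.4283 0.205 ] [ 1.19684230e-03 -2.15231124e-05 -1.91811398e-02]
turn [ 0.0004 -0.0006 -0.0005] shift [-0.0024 -0.0024  0.0062] tcp [0.4283 0.2039 0.0077] t 37.4 w 0.0545 F [-0.   0.4 -1. ]
```

```bash
python3 -m jog '[0,0,0,0,0,-0.2,0.55, 0,0,0,0,0,-0.4,0.55, 0,0,0,-0.15,0.1,-0.45,0.55, 0,0,0,-0.4,0.2,-0.45,0.55, 0,0,0,-0.65,0.3,-0.45,0.55,0,0,0,-0.85,0.355,-0.45,0.55, 0,0,0,-0.95,0.355,-0.45,0.55,0,0,0,-0.95,0.355,-0.45,0.55]'; python3 -c "
from h import *
go((0.4985,-0.126,0.09),(-0.0145,1))"
```

```text
clock: 38.2
tcp_pos: [0.5018, 0.0105, 0.0981]
orientation: [2.214, 2.228, 0.003]
contact_force: [0.5, 0.0, -0.5]
grip_width: 0.0548
turn [ 0.0007 -0.0002 -0.0026] shift [-0.6825 -0.0208  0.0399] tcp [0.5018 0.0105 0.0981] t 38.2 w 0.0548 F [ 0.5  0.  -0.5]
```

```bash
python3 -m jog '[0,0,-0.0025,-0.25,0,0,0.55, 0,0,-0.0025,-0.5,-0.01,0,0.55, 0,0,-0.0025,-0.75,-0.02,-0.05,0.55, 0,0,-0.0025,-0.98,-0.02,-0.1,0.55, 0,0,-0.0025,-1,-0.02,-0.1,0.55,0,0,-0.0025,-1,-0.02,-0.1,0.55]';python3 -m jog '[0,0,0,-0.25,0,0,0.55,0,0,0,-0.25,0,0,0.55,0,0,0,-0.25,0,0,0.55,0,0,0,-0.25,0,0,0.55]'; python3 - <<'E'
from h import *
o=r.get_obs();im=r.grab_frame('wrist')[:,:,::-1];cv2.imwrite('pics/w18.png',im);np.save('pics/w18.npy',np.r_[o['tcp_pos'],o['orientation']])
cv2.imwrite('pics/w18c.png',cv2.resize(im[0:240,255:385],None,fx=4.5,fy=2.5,interpolation=cv2.INTER_CUBIC))
go((0.4985,-0.126,0.09),(-0.0145,1))
im=r.grab_frame('top')[:,:,::-1]; cv2.imwrite('pics/top9.png',cv2.resize(im[205:255,290:440],None,fx=5,fy=5,interpolation=cv2.INTER_CUBIC))
E
```

```text
clock: 38.8
tcp_pos: [0.4992, -0.1903, 0.1185]
orientation: [2.207, 2.233, 0.004]
contact_force: [-0.2, 0.9, -0.3]
grip_width: 0.0549
clock: 39.2
tcp_pos: [0.5002, -0.2375, 0.1179]
orientation: [2.205, 2.238, 0.005]
contact_force: [0.6, 0.4, -0.6]
grip_width: 0.054
turn [ 0.0008 -0.0006  0.0002] shift [ 5.575e-01 -5.000e-04  1.407e-01] tcp [ 0.5002 -0.2375  0.1179] t 39.25 w 0.0545 F [-0.7 -0.1 -1.1]
```

View pics/w18c.png

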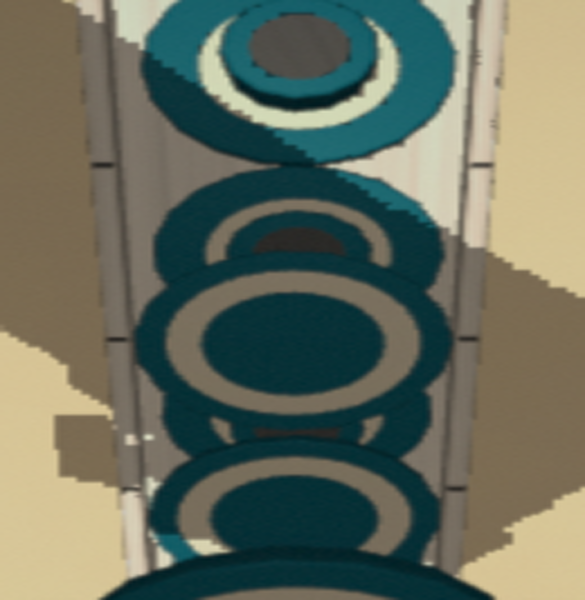

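View pics/w18.png

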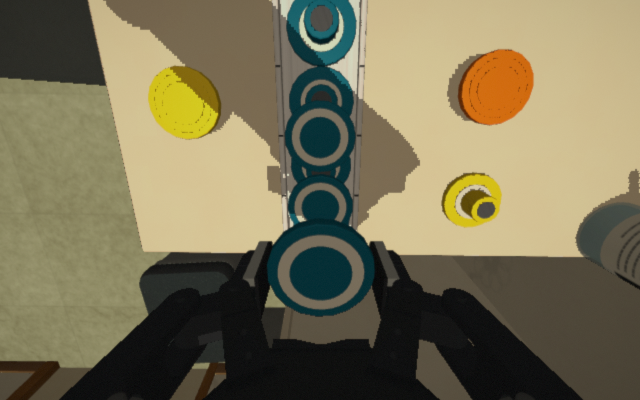

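```bash
python3 - <<'E'
from h import *
s=np.load('pics/w18.npy');C=cam('wrist',dict(tcp_pos=s[:3],orientation=s[3:]))
im=cv2.imread('pics/w18.png');hsv=cv2.cvtColor(im,cv2.COLOR_BGR2HSV)
m=cv2.inRange(hsv,(85,90,20),(108,255,220))
for c,st,mm in blobs(m>0,150):
    cs,_=cv2.findContours(mm.astype(np.uint8),cv2.RETR_EXTERNAL,cv2.CHAIN_APPROX_NONE);e=cv2.fitEllipse(cv2.convexHull(cs[0]))
    print(np.round(e[0],1),np.round(e[1],1),'z42',onz(C,*e[0],.042).round(4)[:2],'z34',onz(C,*e[0],.034).round(4)[:2],tool(*e[0],-.022).round(4)[:2])
g=lambda x,y:(255+(x+.5)/4.5-.5,(y+.5)/2.5-.5)
for p in [(102,164),(482,164),(116,339),(468,339),(131,489),(456,489)]: print(onz(C,*g(*p),.012).round(4)[:2])
print('crown1',onz(C,*g(299,46),.034),'seam12',onz(C,*g(298,164),.012))
E
```

```text
[320.8 157.1] [155.6 324.9] z42 [ 0.5001 -0.1972] z34 [ 0.5001 -0.1988] [0.0591 0.0002]
[319.7 137. ] [39.7 40.1] z42 [ 0.499  -0.1815] z34 [ 0.499  -0.1825] [ 0.0677 -0.0003]
[320.4 272.9] [52.6 61.6] z42 [ 0.5013 -0.3049] z34 [ 0.5014 -0.3104] [-0.0003  0.    ]
[ 0.4636 -0.1278]
[ 0.5326 -0.1268]
[ 0.4643 -0.1841]
[ 0.5334 -0.1831]
[ 0.4656 -0.24  ]
[ 0.5341 -0.2391]
crown1 [ 0.49886379 -0.09928568  0.034     ] seam12 [ 0.4991892  -0.12728253  0.012     ]
```

View pics/top9.png

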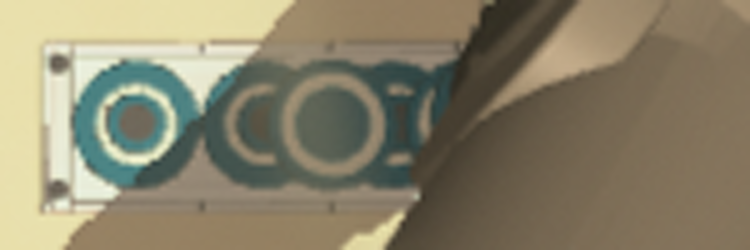

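```bash
python3 -m jog '[0.001,0,0,0.2,0.001,0,0.55, 0.001,0,0,0.4,0.001,0,0.55, 0.001,0,0,0.52,0.001,0,0.55, 0.001,0,0,0.52,0.001,0.1,0.55,0.001,0,0,0.52,0.001,0.2,0.55,0.001,0,0,0.52,0.001,0.3,0.55,0.001,0,0,0.52,0.001,0.3,0.55]'; python3 -c "
from h import *
go((0.4988,-0.134,0.045),(-0.0145,1))"
```

```text
clock: 40.0
tcp_pos: [0.4973, -0.1318, 0.0563]
orientation: [-2.198, -2.237, 0.002]
contact_force: [-0.4, -0.4, -0.0]
grip_width: 0.0545
turn [-0.0016 -0.0009  0.0009] shift [-0.0114  0.0074  0.0562] tcp [ 0.4973 -0.1318  0.0563] t 40.0 w 0.0545 F [-0.4 -0.4 -0. ]
```

```bash
python3 -m jog '[-0.0015,-0.001,0.001,-0.012,0.007,0.03,0.55, -0.0015,-0.001,0.001,-0.012,0.007,0.056,0.55, -0.0015,-0.001,0.001,-0.012,0.007,0.056,0.55, -0.0015,-0.001,0.001,-0.025,0.007,0.056,0.55, -0.0015,-0.001,0.001,-0.035,0.007,0.056,0.55, -0.0015,-0.001,0.001,-0.045,0.007,0.056,0.55,-0.0015,-0.001,0.001,-0.048,0.007,0.056,0.55]'; python3 -c "
from h import *
go((0.4988,-0.1423,0.045),(-0.0145,1))"
```

```text
clock: 40.7
tcp_pos: [0.4991, -0.1416, 0.0453]
orientation: [2.206, 2.236, 0.0]
contact_force: [0.4, 1.3, -0.3]
grip_width: 0.0548
turn [ 0.0001  0.0001 -0.0002] shift [-0.0037 -0.0013  0.0015] tcp [ 0.4991 -0.1416  0.0453] t 40.7 w 0.0548 F [ 0.4  1.3 -0.3]
```

```bash
python3 -m jog '[0,0,0,-0.003,0,0,0.55, 0,0,0,-0.006,0,0,0.55,0,0,0,-0.006,0,0,0.55]'; python3 - <<'E'
from h import *
go((0.4988,-0.1268,0.052),(-0.0145,1))
im=r.grab_frame('scene')[:,:,::-1]
cv2.imwrite('pics/s18.png',cv2.resize(im[200:310,270:450],None,fx=4,fy=4,interpolation=cv2.INTER_CUBIC))
im=r.grab_frame('top')[:,:,::-1]; cv2.imwrite('pics/top10.png',cv2.resize(im[205:255,290:440],None,fx=5,fy=5,interpolation=cv2.INTER_CUBIC))
E
```

```text
clock: 41.0
tcp_pos: [0.4991, -0.1427, 0.0453]
orientation: [2.206, 2.236, 0.0]
contact_force: [0.6, 0.4, -0.1]
grip_width: 0.055
turn [ 0.0001  0.0001 -0.0002] shift [ 0.0797 -0.0004 -0.0334] tcp [ 0.4991 -0.1427  0.0453] t 41.0 w 0.055 F [ 0.6  0.4 -0.1]
```

View pics/s18.png

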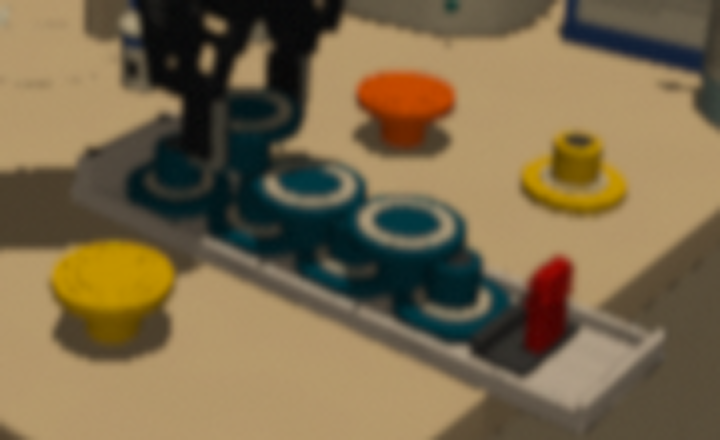

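View pics/top10.png

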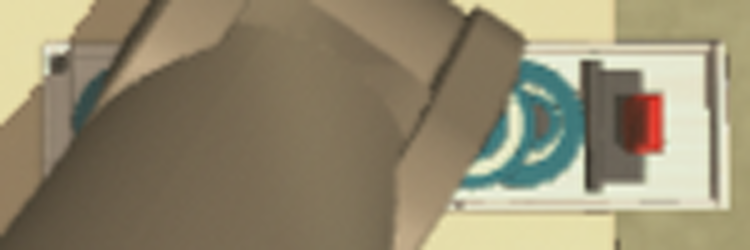

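```bash
python3 -m jog '[0,0,0,0.02,0,-0.03,0.55, 0,0,0,0.08,0,-0.034,0.55,0,0,0,0.08,0,-0.034,0.55,0,0,0,0.08,0,-0.034,0.55,0,0,0,0.08,0,-0.034,0.55]'; python3 -c "
from h import *
go((0.4988,-0.1268,0.0197),(-0.0145,1))"
```

```text
clock: 41.6
tcp_pos: [0.4989, -0.1267, 0.0521]
orientation: [2.205, 2.237, 0.0]
contact_force: [0.0, 0.1, -1.3]
grip_width: 0.0545
turn [ 0.0001  0.0001 -0.0001] shift [-0.0007 -0.0005  0.1621] tcp [ 0.4989 -0.1267  0.0521] t 41.6 w 0.0545 F [ 0.   0.1 -1.3]
```

```bash
python3 -m jog '[0,0,0,0,0,0.04,0.55, 0,0,0,0,0,0.08,0.55,0,0,0,0,0,0.11,0.55,0,0,0,0,0,0.13,0.55,0,0,0,0,0,0.145,0.55,0,0,0,0,0,0.145,0.55]'; python3 -c "
from h import *
go((0.4988,-0.1268,0.0197),(-0.0145,1))"
```

```text
clock: 42.2
tcp_pos: [0.4986, -0.1268, 0.0226]
orientation: [2.206, 2.237, -0.001]
contact_force: [-0.8, 0.5, -0.4]
grip_width: 0.0545
turn [-0.0001  0.0001 -0.0002] shift [-0.0001  0.0012  0.0147] tcp [ 0.4986 -0.1268  0.0226] t 42.2 w 0.0545 F [-0.8  0.5 -0.4]
```

```bash
python3 -m jog '[0,0,0,0,0.001,0.008,0.55, 0,0,0,0,0.001,0.015,0.55,0,0,0,0,0.001,0.015,0.55]'; python3 - <<'E'
from h import *
go((0.4988,-0.1268,0.0197),(-0.0145,1))
im=r.grab_frame('scene')[:,:,::-1]
cv2.imwrite('pics/s19.png',cv2.resize(im[200:310,270:450],None,fx=4,fy=4,interpolation=cv2.INTER_CUBIC))
E
```

```text
clock: 42.5
tcp_pos: [0.4989, -0.1268, 0.0197]
orientation: [2.206, 2.237, -0.001]
contact_force: [-0.1, -0.2, -1.0]
grip_width: 0.0549
turn [-0.0001  0.0001 -0.0002] shift [-0.     -0.0005 -0.0001] tcp [ 0.4989 -0.1268  0.0197] t 42.5 w 0.0549 F [-0.1 -0.2 -1. ]
```

View pics/s19.png

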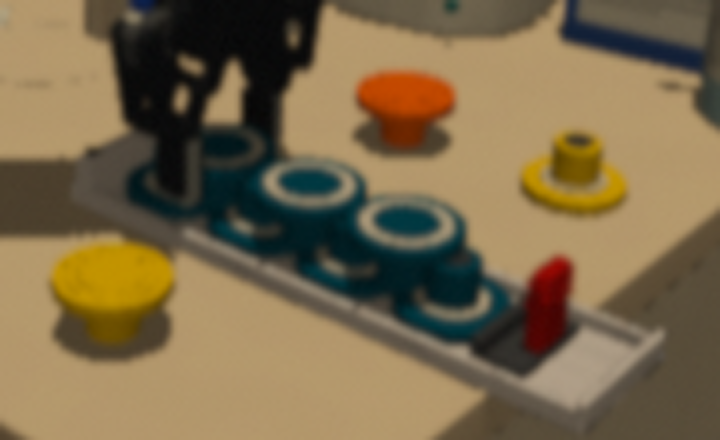

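Seated at the expected height. Release, retreat upward and toward the robot's left to inspect.

```bash
python3 -m jog '[0,0,0,0,0,0.002,0.85, 0,0,0,0,0,0,0.85, 0,0,0,0,0,-0.1,0.85, 0,0,0,0,0,-0.4,0.85, 0,0,0,-0.1,0,-0.6,0.85, 0,0,0,-0.2,0,-0.75,0.85, 0,0,0,-0.35,0,-0.75,0.85,0,0,0,-0.35,0,-0.75,0.85,0,0,0,-0.35,0,-0.75,0.85]'; python3 - <<'E'
from h import *
o=r.get_obs();im=r.grab_frame('wrist')[:,:,::-1];cv2.imwrite('pics/w20.png',im);np.save('pics/w20.npy',np.r_[o['tcp_pos'],o['orientation']])
print(o['tcp_pos'])
cv2.imwrite('pics/w20c.png',cv2.resize(im[60:260,255:385],None,fx=4.5,fy=3,interpolation=cv2.INTER_CUBIC))
im=r.grab_frame('scene')[:,:,::-1]
cv2.imwrite('pics/s20.png',cv2.resize(im[200:310,270:450],None,fx=4,fy=4,interpolation=cv2.INTER_CUBIC))
E
```

```text
clock: 43.45
tcp_pos: [0.4995, -0.1969, 0.1697]
orientation: [-2.207, -2.235, 0.001]
contact_force: [0.4, 1.2, -0.9]
grip_width: 0.0725
[ 0.49946225 -0.19688675  0.16966774]
```

View pics/w20c.png

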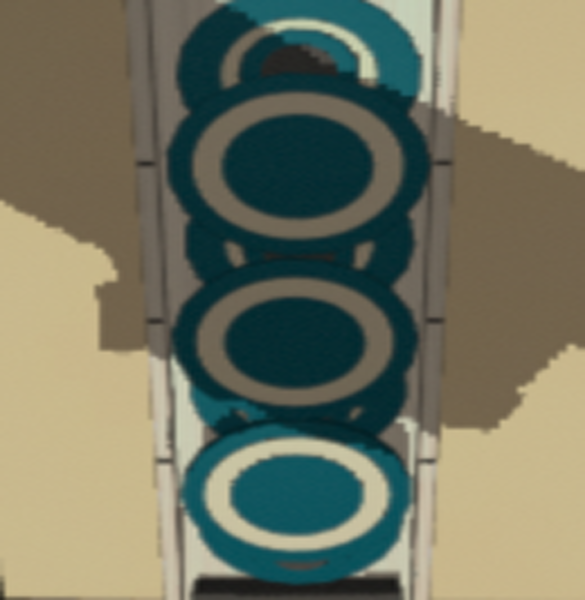

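View pics/s20.png

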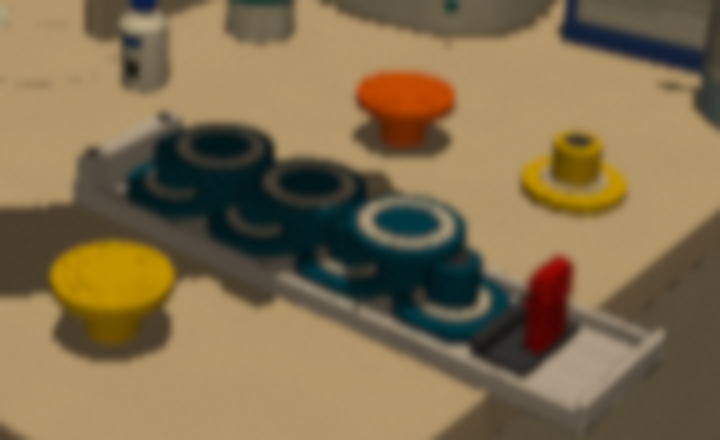

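```bash
python3 -m jog '[0,0,0,-0.25,0,0.05,0.5, 0,0,0,-0.5,0,0.1,0.5, 0,0,0,-0.6,0,0.15,0.5, 0,0,0,-0.6,0,0.15,0.5, 0,0,0,-0.6,0,0.15,0.5]'; python3 - <<'E'
from h import *
o=r.get_obs();im=r.grab_frame('wrist')[:,:,::-1];cv2.imwrite('pics/w21.png',im);C=cam('wrist',o)
print(o['tcp_pos'])
cv2.imwrite('pics/w21c.png',cv2.resize(im[40:240,255:385],None,fx=4.5,fy=3,interpolation=cv2.INTER_CUBIC))
for c,st,mm in blobs(cv2.inRange(cv2.cvtColor(im,cv2.COLOR_BGR2HSV),(85,90,20),(108,255,220))>0,100):print(c,st)
im=r.grab_frame('top')[:,:,::-1]; cv2.imwrite('pics/top11.png',cv2.resize(im[205:255,290:440],None,fx=5,fy=5,interpolation=cv2.INTER_CUBIC))
go((0.501,-0.3125,0.0256),(-0.0145,1))
E
```

```text
clock: 44.05
tcp_pos: [0.501, -0.3142, 0.138]
orientation: [-2.202, -2.236, 0.002]
contact_force: [-1.3, 0.1, 0.8]
grip_width: 0.0427
[ 0.5010164  -0.31419095  0.13803061]
[321.807484    87.09034958] [ 285    0   73  169 4062]
[320.86375839  34.35503356] [ 301   11   41   47 1490]
[321.07665505 111.36759582] [ 303   92   37   39 1148]
turn [-0.0007 -0.0006  0.0009] shift [ 0.0029 -0.0029  0.5656] tcp [ 0.5018 -0.3133  0.1387] t 44.15 w 0.0426 F [-1.1  1.   0.1]
```

View pics/w21c.png

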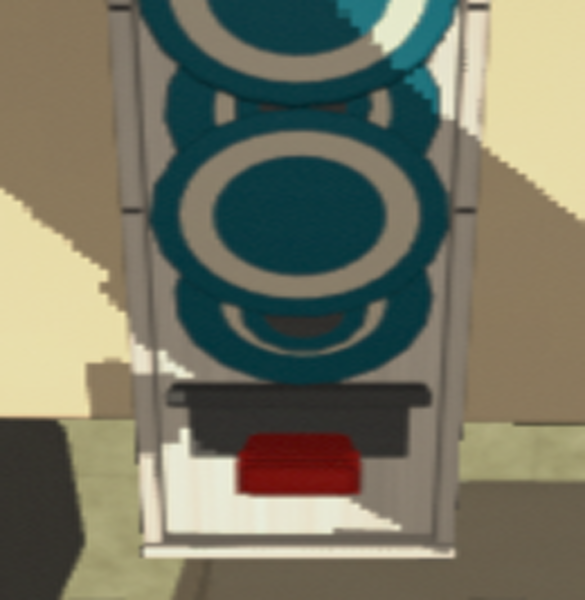

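View pics/top11.png

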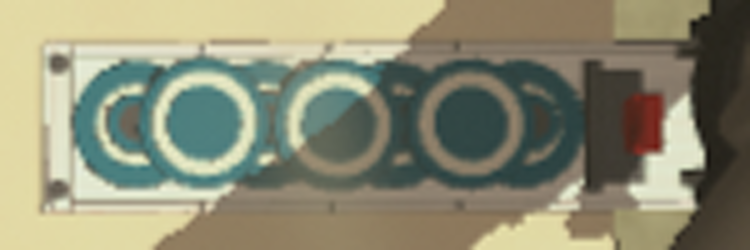

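```bash
python3 -m jog '[0,0,0.001,0,-0.003,0.2,0.5, 0,0,0.001,0,-0.003,0.4,0.5, 0,0,0.001,0.003,-0.003,0.53,0.5, 0,0,0.001,0.003,-0.003,0.565,0.5, 0,0,0.001,0.003,-0.003,0.565,0.5,0,0,0.001,0.003,-0.003,0.565,0.1, 0,0,0.001,0.003,-0.003,0.565,0.1, 0,0,0.001,0.003,-0.003,0.565,0.1]'; python3 -m jog '[0,0,0,0.004,0,0,0.1, 0,0,0,0.008,0,0,0.1,0,0,0,0.008,0,0,0.1]'; python3 -m jog '[0,0,0,0.004,0,0,0.1, 0,0,0,0.008,0,0,0.1,0,0,0,0.008,0,0,0.1]'
```

```text
clock: 44.95
tcp_pos: [0.501, -0.3131, 0.0276]
orientation: [-2.205, -2.236, -0.001]
contact_force: [-4.2, 0.3, 6.4]
grip_width: 0.0234
clock: 45.25
tcp_pos: [0.501, -0.3127, 0.0278]
orientation: [2.207, 2.236, -0.001]
contact_force: [-0.1, -5.4, -7.7]
grip_width: 0.0231
clock: 45.55
tcp_pos: [0.5009, -0.3125, 0.0278]
orientation: [2.206, 2.233, -0.003]
contact_force: [0.7, -6.0, -11.0]
grip_width: 0.0231
```

```bash
python3 -m jog '[0,0,0,0,0,0,0.5, 0,0,0,0,0,0,0.5, 0,0,0,0,0,-0.2,0.5, 0,0,0,0,0,-0.5,0.5, 0,0,0,-0.05,0,-0.8,0.5,0,0,0,0,0,-0.9,0.5,0,0,0,0,0,-0.9,0.5,0,0,0,0,0,-0.9,0.5]'; python3 - <<'E'
from h import *
o=r.get_obs();im=r.grab_frame('wrist')[:,:,::-1];C=cam('wrist',o);cv2.imwrite('pics/w22.png',im)
hsv=cv2.cvtColor(im,cv2.COLOR_BGR2HSV)
for c,st,mm in blobs(cv2.inRange(hsv,(85,90,20),(108,255,220))>0,60):
  if 270<c[0]<380:
    cs,_=cv2.findContours(mm.astype(np.uint8),cv2.RETR_EXTERNAL,cv2.CHAIN_APPROX_NONE);e=cv2.fitEllipse(cv2.convexHull(cs[0]));print(np.round(e[0],1),np.round(e[1],1),onz(C,*e[0],.042).round(4)[:2])
im=r.grab_frame('scene')[:,:,::-1]
cv2.imwrite('pics/s22.png',cv2.resize(im[160:310,250:490],None,fx=3.3,fy=3.3,interpolation=cv2.INTER_CUBIC))
print(o['tcp_pos'],o['contact_force'])
E
```

```text
clock: 46.35
tcp_pos: [0.5019, -0.3113, 0.2093]
orientation: [2.203, 2.233, 0.001]
contact_force: [-0.4, 0.4, -0.4]
grip_width: 0.0426
[319.1  56.1] [ 57.9 216.3] [ 0.4994 -0.1866]
[318.7  -5.6] [21.9 25.6] [ 0.4985 -0.134 ]
[318.4  53.1] [30.2 33.8] [ 0.4987 -0.1838]
[318.9 111.3] [28.2 29.4] [ 0.4998 -0.2399]
[ 0.50186937 -0.31125411  0.20930563] [-0.43390781  0.40805266 -0.38249501]
```

View pics/w22.png

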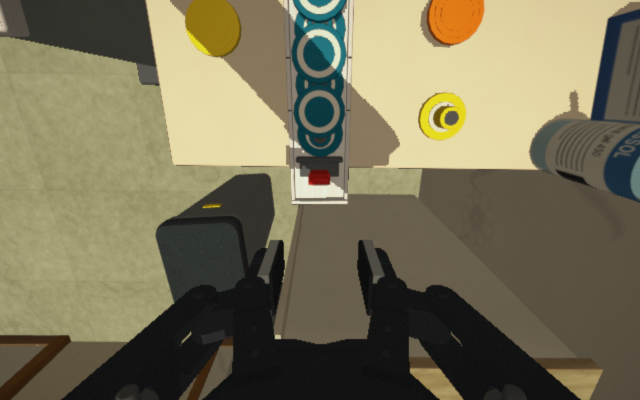

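View pics/s22.png

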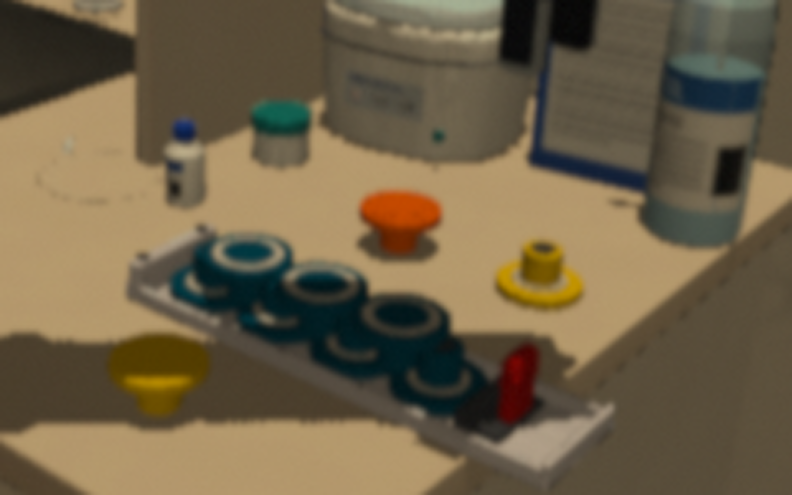

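```bash
python3 -c "
from bench import r
print(r.hand_in())"
```

```text
the job is handed in; nothing more can be done
None
```

All seven caps are packed in the rack and the job is handed in at about 46 s of the 210 s allowed; no verdict came back.

- **Row:** I opened the gate, then put the four crown-up caps on the rack floor, each pushed along from the end stop until it butted. In the wrist view the brim seams line up with the black marks.
- **Gate:** I slid it up until it stopped against the fourth cap at about 7 N. A second push after nesting met the same stop within 0.2 mm. I could not read the joint value, and the picture alone could not rule out a gap under about 1 mm.
- **Nested caps:** All three crown-down caps were present, one in each valley, and all look level in the last scene view.
    - The middle one first sat about 2 mm off and I nudged it back; the middle and gate-side ones now measure within about 0.3 mm of their valleys.
    - The end-stop one was only partly in view in that last picture, so it was not measured there. It had gone in to the expected height without resistance, and the views just before showed it centred on its marks.
- **Bystanders:** The dropper bottle, the pot and the orange and yellow look-alikes were never touched and stand where they were. I did not see any cap get knocked aside during the run.

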